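# Scrub the canisters on the rail and lay them out to dry

### The job

With the canisters still clipped on the rail, take the long brush and scrub each one with two strokes - right down to the bottom, up to the mouth, right down again - the red one first, then yellow, then blue (one colour may be missing), then stand the brush upright on its blue tile again. After that lift every canister straight up off its spring catch and lay it on its side in the wooden drying cradle, one to a lane and along the lane, leaving the measuring cup, the scraper and the sugar jar where they are.

Things in the scene. Friction and masses are not known exactly. Their poses are not given: they have to be found in the camera images.
- canister_red: Red plastic canister, open on top: 60 mm (x) by 56 mm (y), 120 mm tall, walls 3 mm, floor 4 mm. Origin: centre of its underside; z runs up to the mouth. A 16 mm wide steel hook on its +x side, 70 to 101 mm up, stands out 33 mm; it goes over the rail and down behind it. Absent in some runs (no pose then)
- canister_yellow: Yellow plastic canister, open on top: 60 mm (x) by 56 mm (y), 120 mm tall, walls 3 mm, floor 4 mm. Origin: centre of its underside; z runs up to the mouth. A 16 mm wide steel hook on its +x side, 70 to 101 mm up, stands out 33 mm; it goes over the rail and down behind it. Absent in some runs (no pose then)
- canister_blue: Blue plastic canister, open on top: 60 mm (x) by 56 mm (y), 120 mm tall, walls 3 mm, floor 4 mm. Origin: centre of its underside; z runs up to the mouth. A 16 mm wide steel hook on its +x side, 70 to 101 mm up, stands out 33 mm; it goes over the rail and down behind it. Absent in some runs (no pose then)
- rail: Fixed aluminium rail on a low stand, 14 mm thick (x), 378 mm long (y), top 110 mm up. Origin: on the table under its middle; x points away from the canisters. They hang on its -x side, axes parallel to its own, at y = -108, 0, 108 mm, x = -43 mm, feet 15 mm above the table. Sprung rollers behind the rail hold the hooks down; about 10 N upward frees one, clear of the rail 27 mm higher
- brush: Brush standing upright on its weighted flat foot, 190 mm long, 120 g: green head 36 mm in diameter, 60 mm long, at the bottom; steel stem 12 mm in diameter; square wooden grip 18 x 18 mm from 130 to 190 mm up. Origin: centre of the head's flat underside; z runs up the handle, x and y across the grip's faces
- tile: Fixed blue ceramic tile, 120 x 120 x 6 mm, home of the brush. Origin: centre of its underside; its top is 6 mm up
- cradle: Fixed wooden cradle, three lanes. Origin: on the table under its middle; x runs along the lanes to a stop board (face at x = 55 mm). A lane is two bars, tops 50 mm up, 8 mm wide, 36 mm between centres, x = -75 to 55 mm; a hook can hang between them. From x = 0 to 55 mm side lips 65 mm apart rise 12 mm above the bars, as does the board
- lane0 (a point): Point on top of the bars of lane 0 of the cradle, in the middle of the lane, 70 mm from the stop board; axes as the cradle's. Lane pitch 105 mm
- lane1 (a point): Point on top of the bars of lane 1 of the cradle, in the middle of the lane, 70 mm from the stop board; axes as the cradle's. Lane pitch 105 mm
- lane2 (a point): Point on top of the bars of lane 2 of the cradle, in the middle of the lane, 70 mm from the stop board; axes as the cradle's. Lane pitch 105 mm
- measuring_cup: Steel measuring cup, 68 mm across and 45 mm high, flat handle 100 mm long on its -x side at the rim; leave alone. Origin: centre of its underside
- scraper: White plastic bench scraper lying flat, 90 x 130 x 6 mm; leave alone. Origin: centre of its underside
- sugar_jar: Lidded jar, 72 mm in diameter, 70 mm high; leave alone. Origin: centre of its underside

How it is judged (in metres and radians):
On the way, in this order (a step that is already met when the one before it is completed fails the run):
1. the brush reaches the bottom of the red canister, still clipped on the rail (z of brush in the frame of canister_red between -0.002 and 0.026 m and horizontal distance between brush and canister_red below 0.026 m and angle between the z axis of brush and the z axis of canister_red, either way round below 0.3 rad and z of canister_red in the frame of rail below 0.023 m and x of canister_red in the frame of rail between -0.053 and -0.033 m and angle between canister_red's own z axis and vertical below 0.15 rad), for 0.1 s.
2. the brush is drawn up to the mouth of the red canister (z of brush in the frame of canister_red above 0.075 m and horizontal distance between brush and canister_red below 0.035 m and z of canister_red in the frame of rail below 0.023 m and x of canister_red in the frame of rail between -0.053 and -0.033 m and angle between canister_red's own z axis and vertical below 0.15 rad), for 0.05 s.
3. the brush reaches the bottom of the red canister a second time (all of step 1), for 0.1 s.
4. the brush reaches the bottom of the yellow canister, still clipped on the rail (z of brush in the frame of canister_yellow between -0.002 and 0.026 m and horizontal distance between brush and canister_yellow below 0.026 m and angle between the z axis of brush and the z axis of canister_yellow, either way round below 0.3 rad and z of canister_yellow in the frame of rail below 0.023 m and x of canister_yellow in the frame of rail between -0.053 and -0.033 m and angle between canister_yellow's own z axis and vertical below 0.15 rad), for 0.1 s.
5. the brush is drawn up to the mouth of the yellow canister (z of brush in the frame of canister_yellow above 0.075 m and horizontal distance between brush and canister_yellow below 0.035 m and z of canister_yellow in the frame of rail below 0.023 m and x of canister_yellow in the frame of rail between -0.053 and -0.033 m and angle between canister_yellow's own z axis and vertical below 0.15 rad), for 0.05 s.
6. the brush reaches the bottom of the yellow canister a second time (all of step 4), for 0.1 s.
7. the brush reaches the bottom of the blue canister, still clipped on the rail (z of brush in the frame of canister_blue between -0.002 and 0.026 m and horizontal distance between brush and canister_blue below 0.026 m and angle between the z axis of brush and the z axis of canister_blue, either way round below 0.3 rad and z of canister_blue in the frame of rail below 0.023 m and x of canister_blue in the frame of rail between -0.053 and -0.033 m and angle between canister_blue's own z axis and vertical below 0.15 rad), for 0.1 s.
8. the brush is drawn up to the mouth of the blue canister (z of brush in the frame of canister_blue above 0.075 m and horizontal distance between brush and canister_blue below 0.035 m and z of canister_blue in the frame of rail below 0.023 m and x of canister_blue in the frame of rail between -0.053 and -0.033 m and angle between canister_blue's own z axis and vertical below 0.15 rad), for 0.05 s.
9. the brush reaches the bottom of the blue canister a second time (all of step 7), for 0.1 s.
10. the brush stands upright on its tile, let go, while all the canisters are still on the rail (x of brush in the frame of tile between -0.05 and 0.05 m and y of brush in the frame of tile between -0.05 and 0.05 m and z of brush in the frame of tile below 0.012 m and angle between brush's own z axis and vertical below 0.12 rad and linear speed of brush below 0.02 m/s and contact force between the fingers and brush below 0.1 N and z of each of canister_red, canister_yellow, canister_blue in the frame of rail below 0.023 m and x of canister_red in the frame of rail between -0.053 and -0.033 m and angle between each of canister_red, canister_yellow, canister_blue's own z axis and vertical below 0.15 rad and x of canister_yellow in the frame of rail between -0.053 and -0.033 m and x of canister_blue in the frame of rail between -0.053 and -0.033 m), for 0.2 s.
At the end, for the whole second after the job is handed in: Each canister present lies at rest on its side on the bars of a lane of its own (axis level and along the lane within 7 degrees, centred within 12 mm); the brush stands upright on the tile, foot centre within 50 mm of the middle both ways (angle between the z axis of each of canister_red, canister_yellow, canister_blue and the x axis of cradle, either way round below 0.12 rad and angle between canister_red's own z axis and vertical between 1.45 and 1.69 rad and z of canister_red in the frame of cradle between 0.07 and 0.086 m and x of canister_red in the frame of cradle between -0.1 and 0.06 m and (y of canister_red in the frame of lane0 between -0.012 and 0.012 m or y of canister_red in the frame of lane1 between -0.012 and 0.012 m or y of canister_red in the frame of lane2 between -0.012 and 0.012 m) and linear speed of each of canister_red, canister_yellow, canister_blue, brush below 0.02 m/s and angle between canister_yellow's own z axis and vertical between 1.45 and 1.69 rad and z of canister_yellow in the frame of cradle between 0.07 and 0.086 m and x of canister_yellow in the frame of cradle between -0.1 and 0.06 m and (y of canister_yellow in the frame of lane0 between -0.012 and 0.012 m or y of canister_yellow in the frame of lane1 between -0.012 and 0.012 m or y of canister_yellow in the frame of lane2 between -0.012 and 0.012 m) and angle between canister_blue's own z axis and vertical between 1.45 and 1.69 rad and z of canister_blue in the frame of cradle between 0.07 and 0.086 m and x of canister_blue in the frame of cradle between -0.1 and 0.06 m and (y of canister_blue in the frame of lane0 between -0.012 and 0.012 m or y of canister_blue in the frame of lane1 between -0.012 and 0.012 m or y of canister_blue in the frame of lane2 between -0.012 and 0.012 m) and x of brush in the frame of tile between -0.05 and 0.05 m and y of brush in the frame of tile between -0.05 and 0.05 m and z of brush in the frame of tile below 0.012 m and angle between brush's own z axis and vertical below 0.12 rad); the robot touches nothing.
It fails at once if the measuring cup is moved more than 3 cm (distance of measuring_cup from where it was at the start of the episode above 0.03 m).
It fails at once if the scraper is moved more than 3 cm (distance of scraper from where it was at the start of the episode above 0.03 m).
It fails at once if the sugar jar is moved more than 3 cm (distance of sugar_jar from where it was at the start of the episode above 0.03 m).
Of canister_red, canister_yellow, canister_blue only 2 to 3 are there at a start; the rules pass over those that are not, and their reading is None.
At some moment in a run one of brush may be knocked a few centimetres aside while the robot is not near it.
It also fails if it takes over 210 s, if anything falls off the work surface, if the arm or the gripper's body presses on something with over 40 N, if the wrist force passes 120 N, or if a joint passes its speed limit or range.

### The arm

A 6-joint arm with a two-finger parallel gripper is mounted at the origin on the work surface. World frame = base frame: x ahead of the robot, y to its left, z up, the work surface at z = 0. Lengths are in mm, angles in rad, forces in N, time in s.
With the tool pointing down it reaches from about 300 to 775 mm from the base axis. Payload 14.6 kg.
Tool frame: the origin (TCP) lies between the finger pads; the fingertips stand manip.nose_length ahead of it and the grasp point (between the pads) lies 11 mm behind it (manip.nose_length is the distance from the TCP to the fingertips, in mm); z points along the fingers, y is the line along which they close (so a half turn about z gives the same grasp; the last joint's range is limited). The gripper opens to 94 mm and grips with 3 to 60 N. Pads are 16 mm wide; open, the fingers measure 119 mm over their backs; the gripper's body (75 mm by 177 mm) begins 78 mm behind the grasp point.
Start: joints at [-1.407, 0.3, 1.521, -0, 1.321, -0.067], TCP at [125.81, -535.408, 213.446] pointing down, gripper open.
Joint ranges: [-3.03, 3.03], [-0.79, 2.21], [0.23, 2.52], [-1.04, 4.18], [0, 3.07], [-2.55, 2.55]. Speed limits (rad/s): [2.22, 2.22, 2.57, 3.14, 3.14, 3.14].

### API

Orientations are given as [roll, pitch, yaw] about the fixed x, y, z axes, in that order (R = Rz(yaw) Ry(pitch) Rx(roll)).
In Python, from cell import manip, cams, job gives the robot as it stands.
- The arm moves only by the tool jog_arm, never from a script. Its argument "commands" is a list of rows, each an object of numbers: "dx", "dy", "dz": the shift along the tool's x, y, z each as a share of 40 mm, from -1 to 1; "ax", "ay", "az": the turn, a rotation vector about the tool's x, y, z each as a share of 10 degrees, from -1 to 1; "gripper": the closure, from 0 (fully open) to 1 (shut). A call has 1 to 10 rows; each row shifts and turns the commanded pose from where the row before left it, along the tool's axes as they then stand; what a row does not reach is not made up. A row lasts 1/8 s, in which the tool goes at most 62.5 mm and 10.7 degrees, less where a joint would pass 70% of its speed; a pose out of reach is approached as far as the arm can. A call with a number of a shift or a turn outside -1 to 1 is refused whole. A call with a gripper value outside its range is refused whole. The fingers move at their own pace and stop on an object; "squeeze" is the grip in N (left out, the last holds). Time passes only in rows, so rows that do not move let the fingers close. It gives the time, the measured TCP pose, the force, the opening and the grip force at its end, in the units of the state.
- manip.read_state(): the state, without advancing time (a new reading comes with each control period).
- cams.camera(name): name is "scene" or "top" or "wrist"; returns a dict with "image" (420x560x3 uint8, red, green, blue), "fx", "fy", "cx", "cy" (pixels), "dist_coeffs" ([k1, k2, p1, p2, k3] as OpenCV has them; the pictures are not rectified), "world_to_cam" (4x4, takes a point from world to camera coordinates). Camera axes: x right, y down, z forward; pixel columns grow to the right and rows downward; lengths in mm; the calibration is good to about 2 mm. A picture is of the moment at which its call begins. There is no depth.
- job.sign_off(): hands the job in; it is judged then, once.
The state is a dict: "clock": time; "joints": joint angles; "qd": joint speeds; "effort": joint torques, N m; "eef_pos": TCP position; "eef_rot": TCP orientation; "wrist_force": force on the tool from outside, world axes, zero at the start; "moment": the same for the moment, N m; "finger_gap": finger opening in mm; "finger_force": force on a finger pad.
Only numpy, scipy, OpenCV 4.12 (cv2) and the standard library are available. Lean on these libraries where they do the work, as an engineer would, in place of code of your own. Each camera call takes 0.05 s, during which the arm holds its last target. There are 200 camera calls.

## Working session

There is one attempt and no reset: what is moved stays moved. The work goes in short steps, Python scripts to look and compute and a tool call to move; the robot and the scene stay as the last step left them, time stands still between calls to the robot, and variables do not carry over. Pictures are saved under pics/ and viewed, at most 14 in all, crops included, and the job is handed in when it is done.

Besides the shell and the picture viewer there is one more tool, called after "Call:" as a command line: name --argument value ..., lists and objects as JSON in quotes. jog_arm: Moves the arm, as the interface text tells. Shift numbers are shares of 40 mm and turn numbers shares of 10 degrees, none past 1 either way. Its arguments: {"type":"object","properties":{"commands":{"type":"array"},"squeeze":{"type":"number"}},"required":["commands"]}

```bash
ls; mkdir -p pics; python3 - <<'E'
from cell import manip, cams, job
import cv2
print(manip.read_state(), manip.nose_length)
for n in ["scene","top"]:
    c=cams.camera(n); cv2.imwrite(f"pics/{n}0.png",c["image"][:,:,::-1]); print(n,c["fx"],c["fy"],c["cx"],c["cy"],c["dist_coeffs"],c["world_to_cam"].__repr__())
E
```

```text
pics
{'clock': 0.0, 'joints': array([-1.40656683e+00,  3.00455261e-01,  1.52153548e+00, -2.21713639e-05,
        1.32068639e+00, -6.66225782e-02]), 'qd': array([-0.00116865,  0.00018517, -0.00079824,  0.00097825, -0.0006445 ,
       -0.00108202]), 'effort': array([ 9.45769862e-04, -5.31805694e+01, -3.52739239e+01,  7.08472123e-02,
        2.44538515e-02, -1.03886248e-04]), 'eef_pos': array([ 125.78546349, -535.18511671,  212.91429736]), 'eef_rot': array([-3.14050914e+00, -5.07698607e-05,  2.30857544e-01]), 'wrist_force': array([-1.25606255,  0.30490283, -0.73822004]), 'moment': array([-0.00574758,  0.02222807, -0.00772838]), 'finger_force': 0.0, 'finger_gap': 94.13562439442643} 8.0
scene 467.69993920280035 467.69993920280035 280.5049097098488 202.29055054228 [-0.15557626  0.          0.          0.          0.        ] array([[-6.80488344e-01,  7.32680156e-01, -1.07426138e-02,
         3.98128453e+02],
       [ 5.43721255e-01,  4.95053137e-01, -6.77709074e-01,
        -3.06692067e+02],
       [-4.91225825e-01, -4.67014113e-01, -7.35251663e-01,
         1.53058725e+03],
       [ 0.00000000e+00,  0.00000000e+00,  0.00000000e+00,
         1.00000000e+00]])
top 457.6700690565279 457.6700690565279 282.87579049218294 208.0054982568497 [-0.07162182  0.          0.          0.          0.        ] array([[ 2.78446048e-02, -9.99610979e-01,  1.60254627e-03,
         8.16457624e+00],
       [-9.94225881e-01, -2.78607332e-02, -1.03627585e-01,
         6.19683944e+02],
       [ 1.03631919e-01,  1.29217616e-03, -9.94614878e-01,
         1.05515539e+03],
       [ 0.00000000e+00,  0.00000000e+00,  0.00000000e+00,
         1.00000000e+00]])
```

View pics/scene0.png

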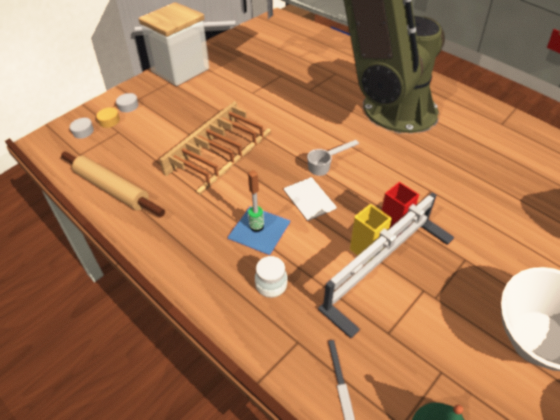

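View pics/top0.png

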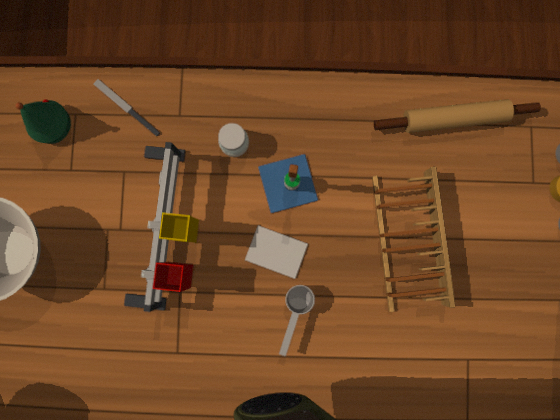

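The red and yellow canisters hang on the rail (top view about (170,277) and (176,227)). Blue is absent. The brush is on its tile at (290,183), the cradle around (415,240), the cup at (300,298), the scraper at (277,252) and the jar at (233,140). I'll zoom in for exact pixels.

```bash
python3 - <<'E'
import cv2
im=cv2.imread("pics/top0.png")
a=im[140:315,120:330]; cv2.imwrite("pics/c1.png",cv2.resize(a,None,fx=3.4,fy=3.4,interpolation=cv2.INTER_CUBIC))
a=im[160:320,365:465]; cv2.imwrite("pics/c2.png",cv2.resize(a,None,fx=3.7,fy=3.7,interpolation=cv2.INTER_CUBIC))
E
```

```text
(no output)
```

View pics/c1.png

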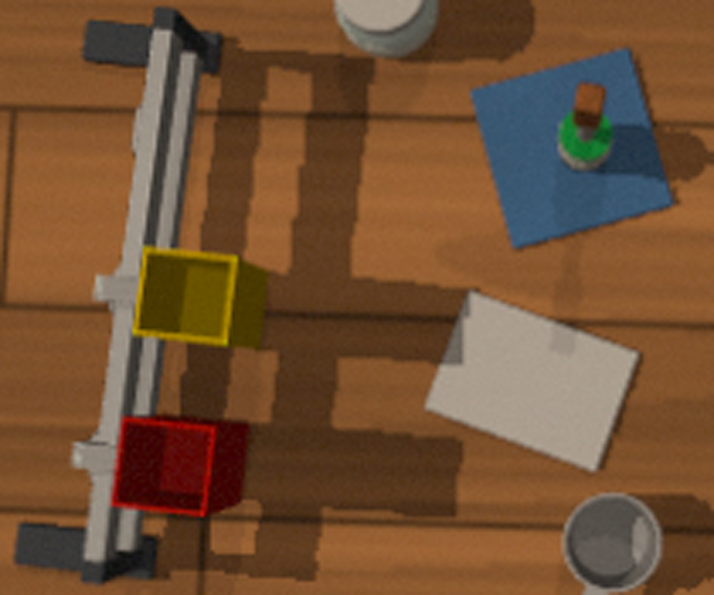

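View pics/c2.png

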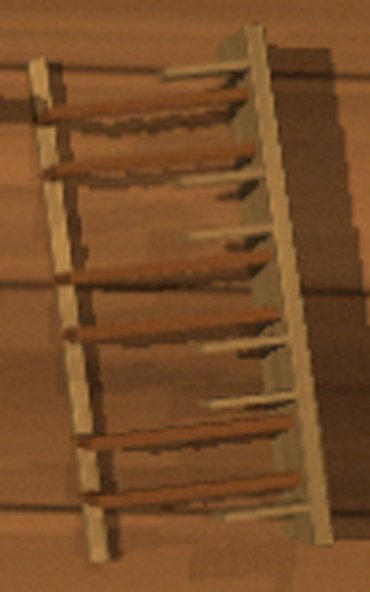

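Rail, tile and cradle corners are readable in the crops: rim corners yellow (146,248)…(134,333), red (124,416)…(112,505); tile (470,90)…(514,248); cradle bar ends. Now I'll fit the poses.

```bash
cat > h.py <<'E'
import numpy as np, cv2
from scipy.optimize import least_squares
from cell import manip, cams, job
class Cam:
    def __init__(s,c):
        s.K=np.array([[c["fx"],0,c["cx"]],[0,c["fy"],c["cy"]],[0,0,1.]]); s.d=np.array(c["dist_coeffs"],float)
        s.T=np.array(c["world_to_cam"]); s.im=c["image"]; s.rv=cv2.Rodrigues(s.T[:3,:3])[0]
    def proj(s,P): return cv2.projectPoints(np.asarray(P,float).reshape(-1,1,3),s.rv,s.T[:3,3],s.K,s.d)[0][:,0]
    def at(s,uv,z):  # pixels -> world at height z
        n=cv2.undistortPoints(np.asarray(uv,float).reshape(-1,1,2),s.K,s.d)[:,0]
        r=np.c_[n,np.ones(len(n))]@s.T[:3,:3]; o=-s.T[:3,:3].T@s.T[:3,3]
        return o+r*((z-o[2])/r[:,2])[:,None]
def rz(a): return np.array([[np.cos(a),-np.sin(a)],[np.sin(a),np.cos(a)]])
def fit(world,model,p0):
    f=lambda p:(np.asarray(model)@rz(p[2]).T+p[:2]-np.asarray(world)[:,:2]).ravel()
    r=least_squares(f,p0,loss='soft_l1',f_scale=2); return r.x, r.fun.reshape(-1,2).round(1)
def grab(n,fn=None):
    c=cams.camera(n)
    if fn: cv2.imwrite(fn,c["image"][:,:,::-1])
    return Cam(c)
E
python3 - <<'E'
from h import *
np.set_printoptions(precision=1,suppress=True)
c=grab("top")
def u(p,s,o): return (np.array(p,float)+.5)/s-.5+np.array(o)
A=lambda p:u(p,3.4,(120,140)); B=lambda p:u(p,3.7,(365,160))
rim=A([(146,248),(239,255),(227,345),(134,333),(124,416),(215,424),(205,515),(112,505)])
q=[]
for y0 in (0,108): q+=[(-13,y0-28),(-73,y0-28),(-73,y0+28),(-13,y0+28)]
print("rail",*fit(c.at(rim,135),q,[400,250,1.5]))
W=c.at(A([(470,90),(630,48),(674,203),(514,248)]),6); print("tile",W[:,:2],W.mean(0))
bl=B([(36,117),(46,174),(56,280),(66,335),(80,442),(86,500),(245,97),(255,150),(268,256),(280,314),(292,424),(298,480)])
ys=[123,87,18,-18,-87,-123]
m=[(-75,y) for y in ys]+[(55,y) for y in ys]
print("cradle",*fit(c.at(bl,50),m,[400,-270,-1.5]))
print("brush head top",c.at(A([(585,135)]),66),"grip top",c.at(A([(590,92)]),196))
print("cup",c.at(A([(612,540)]),45),"scraper",c.at(A([(530,380)]),6),"jar",c.at(A([(380,0)]),70))
w=grab("wrist"); print(w.T.round(3).tolist(),w.K[0],w.d)
E
```

```text
rail [566.  300.1 -99. ] [[ 1.6  0.4]
 [-0.5  0.2]
 [ 0.8 -0.2]
 [-0.2  0.1]
 [ 0.3  0.7]
 [-1.4 -1.3]
 [-0.5 -0.5]
 [ 0.1  0.4]]
tile [[723.7  89.8]
 [757.9 -25.2]
 [645.5 -59.3]
 [609.9  54.5]] [684.3  15.    6. ]
cradle [ 552.4 -283.2   -7.7] [[ 1.6 -4.1]
 [ 2.2 -2.2]
 [ 0.8 -4.4]
 [-0.5 -2.5]
 [-2.5 -2.1]
 [-2.3 -2.6]
 [ 1.6  1.7]
 [-0.1  3.2]
 [-1.   2.2]
 [-0.1  5.1]
 [ 0.4  3.6]
 [-0.4  2.7]]
brush head top [[683.    6.8  66. ]] grip top [[687.3   6.6 196. ]]
cup [[409.2 -19.1  45. ]] scraper [[516.3  40.3   6. ]] jar [[772.3 150.   70. ]]
[[0.228, -0.974, 0.0, -549.868], [-0.945, -0.222, 0.242, -24.375], [-0.236, -0.055, -0.97, 389.971], [0.0, 0.0, 0.0, 1.0]] [355.3   0.  278.5] [-0.1  0.   0.   0.   0. ]
```

```bash
python3 - <<'E'
from h import *
np.set_printoptions(precision=1,suppress=True)
c=grab("top")
def u(p,s,o): return (np.array(p,float)+.5)/s-.5+np.array(o)
A=lambda p:u(p,3.4,(120,140)); B=lambda p:u(p,3.7,(365,160))
rim=A([(146,248),(239,255),(227,345),(134,333),(124,416),(215,424),(205,515),(112,505)])
q=[]
for y0 in (0,108): q+=[(-13,y0-28),(-73,y0-28),(-73,y0+28),(-13,y0+28)]
def f2(W,m,z):
    # full reprojection-free fit with unit yaw scaling
    f=lambda p:(np.asarray(m)@rz(p[2]/100).T+p[:2]-W[:,:2]).ravel()
    return least_squares(f,z,loss='soft_l1',f_scale=2).x/[1,1,100]
W=c.at(rim,135); r=f2(W,q,[560,300,150]); print("rail",r[:2],"%.4f"%r[2])
for n,y in (("yellow",0),("red",108)): print(n,rz(r[2])@[-43,y]+r[:2])
print("rim centres",W[:4].mean(0),W[4:].mean(0))
bl=B([(36,117),(46,174),(56,280),(66,335),(80,442),(86,500),(245,97),(255,150),(268,256),(280,314),(292,424),(298,480)])
ys=[123,87,18,-18,-87,-123]
m=[(-75,y) for y in ys]+[(55,y) for y in ys]
W=c.at(bl,50);r=f2(W,m,[550,-280,-140]); print("cradle",r[:2],"%.4f"%r[2])
for y in (105,0,-105): print("lane y",y,rz(r[2])@[-15,y]+r[:2])
E
```

```text
rail [566.  300.1] 1.4906
yellow [562.6 257.2]
red [454.9 265.9]
rim centres [562.1 257.1 135. ] [455.3 266.1 135. ]
cradle [ 552.4 -283.2] -1.4400
lane y 105 [ 654.6 -254.7]
lane y 0 [ 550.5 -268.4]
lane y -105 [ 446.3 -282. ]
```

Call:
jog_arm --commands '[{"dx":1,"dz":-1},{"dx":1,"dz":-1},{"dx":1,"dy":-1,"dz":-1},{"dx":1,"dy":-1,"dz":-1},{"dx":1,"dy":-1,"dz":-1},{"dx":1,"dy":-1},{"dx":1,"dy":-1,"az":-1},{"dx":1,"dy":-1,"az":-1}]'

```text
schema error: expected keys dx, dy, dz, ax, ay, az, gripper
```

Call:
jog_arm --commands '[{"dx":1,"dy":-0.6,"dz":-0.25,"ax":0,"ay":0,"az":0,"gripper":0},{"dx":1,"dy":-0.6,"dz":-0.25,"ax":0,"ay":0,"az":0,"gripper":0},{"dx":1,"dy":-0.6,"dz":-0.25,"ax":0,"ay":0,"az":0,"gripper":0},{"dx":1,"dy":-0.6,"dz":-0.25,"ax":0,"ay":0,"az":0,"gripper":0},{"dx":1,"dy":-0.6,"dz":-0.25,"ax":0,"ay":0,"az":0,"gripper":0},{"dx":1,"dy":-0.6,"dz":-0.25,"ax":0,"ay":0,"az":0,"gripper":0},{"dx":1,"dy":-0.6,"dz":-0.25,"ax":0,"ay":0,"az":0,"gripper":0},{"dx":1,"dy":-0.6,"dz":-0.25,"ax":0,"ay":0,"az":0,"gripper":0},{"dx":1,"dy":-0.6,"dz":-0.25,"ax":0,"ay":0,"az":0,"gripper":0},{"dx":1,"dy":-0.6,"dz":-0.25,"ax":0,"ay":0,"az":0,"gripper":0}]'

```text
clock: 1.5
eef_pos: [461.2, -209.0, 313.8]
eef_rot: [3.141, -0.0, 0.231]
wrist_force: [-0.0, -1.1, 0.1]
finger_gap: 94.0
finger_force: 0.0
```

Call:
jog_arm --commands '[{"dx":1,"dy":-0.6,"dz":0,"ax":0,"ay":0,"az":0,"gripper":0},{"dx":1,"dy":-0.6,"dz":0,"ax":0,"ay":0,"az":0,"gripper":0},{"dx":1,"dy":-0.6,"dz":0,"ax":0,"ay":0,"az":0,"gripper":0},{"dx":1,"dy":-0.6,"dz":0,"ax":0,"ay":0,"az":0,"gripper":0},{"dx":0.5,"dy":-0.6,"dz":0,"ax":0,"ay":0,"az":0,"gripper":0},{"dx":0,"dy":0,"dz":0,"ax":0,"ay":0,"az":0,"gripper":0}]'

```text
clock: 2.25
eef_pos: [608.6, -50.6, 312.7]
eef_rot: [-3.141, 0.001, 0.233]
wrist_force: [0.2, -0.8, 0.0]
finger_gap: 94.2
finger_force: 0.0
```

```bash
python3 - <<'E'
from h import *
w=grab("wrist","pics/w1.png"); s=manip.read_state(); print(s["eef_pos"],s["eef_rot"],s["joints"])
print(w.proj([[684,7,6],[684,7,66],[684,7,196]]))
E
```

```text
[608.11293894 -51.85220434 313.01916118] [-3.14141554e+00  7.01904649e-04  2.32056343e-01] [-1.45025797e-01  3.90912869e-01  1.17283526e+00 -9.37834812e-05
  1.57856232e+00  1.19371355e+00]
[[248.61571923 111.75335649]
 [244.31642913 109.95863001]
 [228.7950924  103.49317909]]
```

View pics/w1.png

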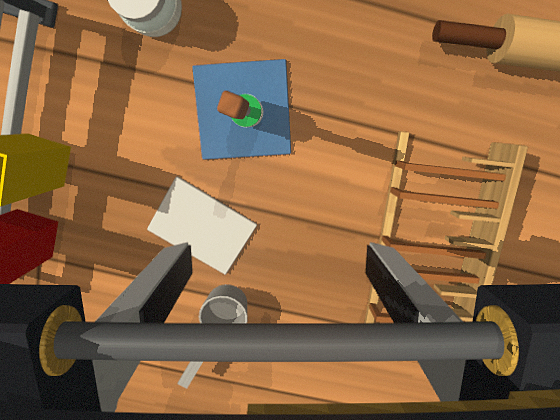

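The wrist view shows the brush on its tile: grip top at about (231,103), head about (248,111). This matches the prediction. I'll zoom for the grip's yaw.

```bash
python3 - <<'E'
import cv2
im=cv2.imread("pics/w1.png")[50:170,180:310]; cv2.imwrite("pics/w1c.png",cv2.resize(im,None,fx=4.6,fy=4.6,interpolation=cv2.INTER_CUBIC))
E
```

```text
(no output)
```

View pics/w1c.png

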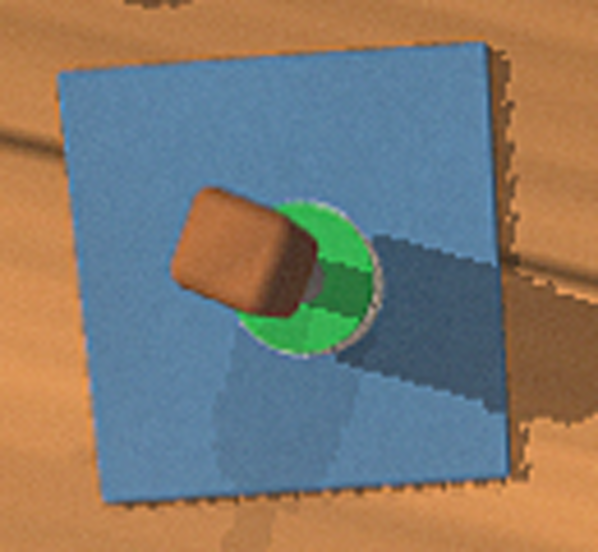

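```bash
python3 - <<'E'
from h import *
np.set_printoptions(precision=1,suppress=True)
w=grab("wrist"); f=lambda p:(np.array(p,float)+.5)/4.6-.5+[180,50]
P=w.at(f([(208,187),(284,218),(248,312),(174,275)]),196); print(P, P.mean(0))
for a,b in ((0,1),(1,2),(2,3),(3,0)):
    d=P[b]-P[a]; print(np.linalg.norm(d),np.degrees(np.arctan2(d[1],d[0]))%90)
print("head",w.at(f([(309,279)]),66)); t=w.at(f([(60,72),(487,43),(508,477),(105,502)]),6); print("tile",t.mean(0))
s=manip.read_state(); print(s["eef_pos"],s["eef_rot"])
E
```

```text
[[692.7  10.7 196. ]
 [690.6  -2.8 196. ]
 [674.1  -0.  196. ]
 [677.3  13.5 196. ]] [683.7   5.4 196. ]
13.691237277194302 81.460576091956
16.765440857515607 80.44392585613187
13.91518013065989 76.87435458501221
15.657417941090555 79.7153256789447
head [[684.    2.9  66. ]]
tile [683.9  13.8   6. ]
[607.9 -52.6 313.3] [3.1 0.  0.2]
```

Call:
jog_arm --commands '[{"dx":0,"dy":0,"dz":0,"ax":0,"ay":0,"az":-0.96,"gripper":0},{"dx":0,"dy":0,"dz":0,"ax":0,"ay":0,"az":-0.96,"gripper":0},{"dx":0,"dy":0,"dz":0,"ax":0,"ay":0,"az":-0.96,"gripper":0},{"dx":0,"dy":0,"dz":0,"ax":0,"ay":0,"az":-0.96,"gripper":0},{"dx":0,"dy":0,"dz":0,"ax":0,"ay":0,"az":-0.96,"gripper":0},{"dx":0,"dy":0,"dz":0,"ax":0,"ay":0,"az":-0.96,"gripper":0},{"dx":0,"dy":0,"dz":0,"ax":0,"ay":0,"az":-0.96,"gripper":0},{"dx":0.85,"dy":0.8,"dz":0,"ax":0,"ay":0,"az":0,"gripper":0},{"dx":0.85,"dy":0.8,"dz":0,"ax":0,"ay":0,"az":0,"gripper":0},{"dx":0,"dy":0,"dz":0,"ax":0,"ay":0,"az":0,"gripper":0}]'

```text
clock: 3.6
eef_pos: [683.4, 4.6, 311.7]
eef_rot: [-3.139, 0.0, 1.404]
wrist_force: [-0.0, -0.9, -0.9]
finger_gap: 94.2
finger_force: 0.0
```

Call:
jog_arm --commands '[{"dx":0,"dy":0,"dz":0.95,"ax":0,"ay":0,"az":0,"gripper":0},{"dx":0,"dy":0,"dz":0.95,"ax":0,"ay":0,"az":0,"gripper":0},{"dx":0,"dy":0,"dz":0.95,"ax":0,"ay":0,"az":0,"gripper":0},{"dx":0,"dy":0,"dz":0.95,"ax":0,"ay":0,"az":0,"gripper":0},{"dx":0,"dy":0,"dz":0,"ax":0,"ay":0,"az":0,"gripper":0}]'

```text
clock: 4.22
eef_pos: [680.9, 2.7, 159.5]
eef_rot: [-3.137, 0.001, 1.402]
wrist_force: [0.9, 0.3, 1.3]
finger_gap: 94.2
finger_force: 0.0
```

Call:
jog_arm --commands '[{"dx":0,"dy":0,"dz":0,"ax":0,"ay":0,"az":0,"gripper":1},{"dx":0,"dy":0,"dz":0,"ax":0,"ay":0,"az":0,"gripper":1},{"dx":0,"dy":0,"dz":0,"ax":0,"ay":0,"az":0,"gripper":1},{"dx":0,"dy":0,"dz":0,"ax":0,"ay":0,"az":0,"gripper":1},{"dx":0,"dy":0,"dz":0,"ax":0,"ay":0,"az":0,"gripper":1},{"dx":0,"dy":0,"dz":0,"ax":0,"ay":0,"az":0,"gripper":1},{"dx":0,"dy":0,"dz":0,"ax":0,"ay":0,"az":0,"gripper":1},{"dx":0,"dy":0,"dz":0,"ax":0,"ay":0,"az":0,"gripper":1}]' --squeeze 30

```text
clock: 5.22
eef_pos: [682.5, 4.2, 161.4]
eef_rot: [3.142, -0.0, 1.404]
wrist_force: [-0.7, 0.7, -0.5]
finger_gap: 18.1
finger_force: 29.9
```

Call:
jog_arm --commands '[{"dx":0,"dy":0,"dz":-0.9,"ax":0,"ay":0,"az":0,"gripper":1},{"dx":0,"dy":0,"dz":-0.9,"ax":0,"ay":0,"az":0,"gripper":1},{"dx":0,"dy":0,"dz":-0.9,"ax":0,"ay":0,"az":0,"gripper":1},{"dx":0,"dy":0,"dz":-0.9,"ax":0,"ay":0,"az":0,"gripper":1},{"dx":0,"dy":0,"dz":-0.9,"ax":0,"ay":0,"az":0,"gripper":1},{"dx":0,"dy":0,"dz":0,"ax":0,"ay":0,"az":0,"gripper":1}]'

```text
clock: 5.98
eef_pos: [682.9, 4.1, 344.1]
eef_rot: [3.137, -0.001, 1.404]
wrist_force: [0.5, -0.0, -1.4]
finger_gap: 18.1
finger_force: 30.0
```

Call:
jog_arm --commands '[{"dx":0.7,"dy":-0.84,"dz":0,"ax":0,"ay":0,"az":0,"gripper":1},{"dx":0.7,"dy":-0.84,"dz":0,"ax":0,"ay":0,"az":0,"gripper":1},{"dx":0.7,"dy":-0.84,"dz":0,"ax":0,"ay":0,"az":0,"gripper":1},{"dx":0.7,"dy":-0.84,"dz":0,"ax":0,"ay":0,"az":0,"gripper":1},{"dx":0.7,"dy":-0.84,"dz":0,"ax":0,"ay":0,"az":0,"gripper":1},{"dx":0.7,"dy":-0.84,"dz":0,"ax":0,"ay":0,"az":0,"gripper":1},{"dx":0.7,"dy":-0.84,"dz":0,"ax":0,"ay":0,"az":0,"gripper":1},{"dx":0.61,"dy":-0.82,"dz":0,"ax":0,"ay":0,"az":0,"gripper":1},{"dx":0,"dy":0,"dz":0,"ax":0,"ay":0,"az":0,"gripper":1},{"dx":0,"dy":0,"dz":0,"ax":0,"ay":0,"az":0,"gripper":1}]'

```text
clock: 7.22
eef_pos: [454.9, 265.7, 340.4]
eef_rot: [-3.141, 0.001, 1.404]
wrist_force: [0.1, -0.1, -0.9]
finger_gap: 17.9
finger_force: 30.0
```

```bash
python3 - <<'E'
from h import *
w=grab("top","pics/t2.png"); im=cv2.imread("pics/t2.png")[170:320,120:260]; cv2.imwrite("pics/t2c.png",cv2.resize(im,None,fx=4,fy=4,interpolation=cv2.INTER_CUBIC))
w=grab("wrist","pics/w2.png")
s=manip.read_state(); print(s["eef_pos"],s["eef_rot"],s["joints"])
E
```

```text
[455.3563583  265.36032501 340.69952365] [-3.14082783e+00  7.02809783e-04  1.40266321e+00] [ 4.58200804e-01  1.84980518e-01  1.37225663e+00 -1.21091689e-04
  1.58538712e+00  6.26332485e-01]
```

View pics/w2.png

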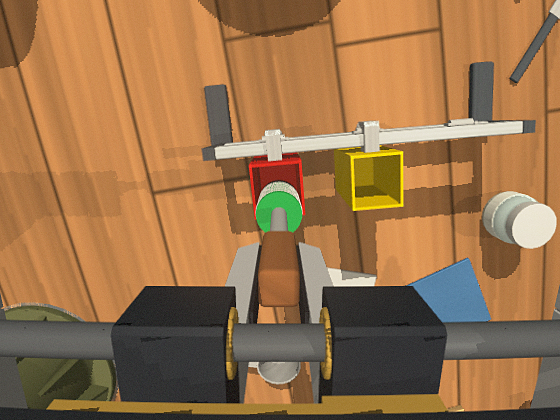

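The wrist view has the brush over red, rim top corners about (249,163) and (301,157), with the yellow rim at (336..405,151..210). I'll overlay the model to check alignment.

```bash
python3 - <<'E'
from h import *
w=grab("wrist"); R=rz(1.4906); im=np.ascontiguousarray(w.im[100:260,200:440,::-1]); S=3.3
im=cv2.resize(im,None,fx=S,fy=S,interpolation=cv2.INTER_CUBIC)
def poly(P,col):
    p=((w.proj(P)-[200,100]+.5)*S-.5).astype(int); cv2.polylines(im,[p],True,col,1)
for c in ((562.6,257.2),(454.9,265.9)):
    poly([[*(R@[a,b]+c),135] for a,b in ((30,28),(-30,28),(-30,-28),(30,-28))],(255,255,255))
t=np.linspace(0,6.3,40); e=manip.read_state()["eef_pos"]
for z in (-155.4,-95.4): poly([[e[0]+18*np.cos(k),e[1]+18*np.sin(k),e[2]+z] for k in t],(255,0,255))
cv2.imwrite("pics/w2o.png",im)
E
```

```text
(no output)
```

View pics/w2o.png

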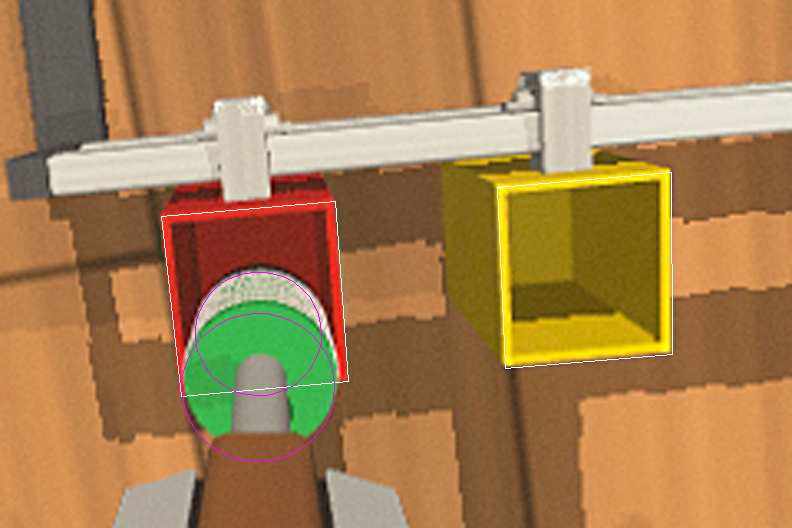

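Call:
jog_arm --commands '[{"dx":0,"dy":0,"dz":0.8,"ax":0,"ay":0,"az":0,"gripper":1},{"dx":0,"dy":0,"dz":0.8,"ax":0,"ay":0,"az":0,"gripper":1},{"dx":0,"dy":0,"dz":0.6,"ax":0,"ay":0,"az":0,"gripper":1},{"dx":0,"dy":0,"dz":0.6,"ax":0,"ay":0,"az":0,"gripper":1},{"dx":0,"dy":0,"dz":0.6,"ax":0,"ay":0,"az":0,"gripper":1},{"dx":0,"dy":0,"dz":0.6,"ax":0,"ay":0,"az":0,"gripper":1},{"dx":0,"dy":0,"dz":0,"ax":0,"ay":0,"az":0,"gripper":1},{"dx":0,"dy":0,"dz":0,"ax":0,"ay":0,"az":0,"gripper":1}]'

```text
clock: 8.38
eef_pos: [455.4, 265.9, 182.4]
eef_rot: [3.141, -0.001, 1.403]
wrist_force: [0.3, -1.1, -1.5]
finger_gap: 17.7
finger_force: 30.0
```

Call:
jog_arm --commands '[{"dx":0,"dy":0,"dz":0,"ax":0,"ay":0,"az":0,"gripper":1},{"dx":0,"dy":0,"dz":-1,"ax":0,"ay":0,"az":0,"gripper":1},{"dx":0,"dy":0,"dz":-1,"ax":0,"ay":0,"az":0,"gripper":1},{"dx":0,"dy":0,"dz":0,"ax":0,"ay":0,"az":0,"gripper":1},{"dx":0,"dy":0,"dz":0,"ax":0,"ay":0,"az":0,"gripper":1}]'

```text
clock: 9.0
eef_pos: [454.7, 265.9, 261.0]
eef_rot: [-3.141, 0.0, 1.404]
wrist_force: [0.2, 0.2, -1.1]
finger_gap: 17.6
finger_force: 30.0
```

Call:
jog_arm --commands '[{"dx":0,"dy":0,"dz":0.7,"ax":0,"ay":0,"az":0,"gripper":1},{"dx":0,"dy":0,"dz":0.7,"ax":0,"ay":0,"az":0,"gripper":1},{"dx":0,"dy":0,"dz":0.6,"ax":0,"ay":0,"az":0,"gripper":1},{"dx":0,"dy":0,"dz":0,"ax":0,"ay":0,"az":0,"gripper":1},{"dx":0,"dy":0,"dz":0,"ax":0,"ay":0,"az":0,"gripper":1},{"dx":0,"dy":0,"dz":0,"ax":0,"ay":0,"az":0,"gripper":1}]'

```text
clock: 9.75
eef_pos: [455.2, 266.2, 182.3]
eef_rot: [3.14, -0.001, 1.404]
wrist_force: [0.7, -0.6, -1.6]
finger_gap: 17.8
finger_force: 30.0
```

Call:
jog_arm --commands '[{"dx":0,"dy":0,"dz":-1,"ax":0,"ay":0,"az":0,"gripper":1},{"dx":0,"dy":0,"dz":-1,"ax":0,"ay":0,"az":0,"gripper":1},{"dx":0,"dy":0,"dz":-1,"ax":0,"ay":0,"az":0,"gripper":1},{"dx":0,"dy":0,"dz":-1,"ax":0,"ay":0,"az":0,"gripper":1},{"dx":0,"dy":0,"dz":0,"ax":0,"ay":0,"az":0,"gripper":1},{"dx":0.07,"dy":0.9,"dz":0,"ax":0,"ay":0,"az":0,"gripper":1},{"dx":0.08,"dy":0.9,"dz":0,"ax":0,"ay":0,"az":0,"gripper":1},{"dx":0.08,"dy":0.9,"dz":0,"ax":0,"ay":0,"az":0,"gripper":1},{"dx":0,"dy":0,"dz":0,"ax":0,"ay":0,"az":0,"gripper":1},{"dx":0,"dy":0,"dz":0,"ax":0,"ay":0,"az":0,"gripper":1}]'

```text
clock: 11.0
eef_pos: [562.4, 257.2, 340.9]
eef_rot: [-3.141, 0.0, 1.404]
wrist_force: [-0.1, 0.5, -0.2]
finger_gap: 17.3
finger_force: 30.0
```

Call:
jog_arm --commands '[{"dx":0,"dy":0,"dz":0.8,"ax":0,"ay":0,"az":0,"gripper":1},{"dx":0,"dy":0,"dz":0.8,"ax":0,"ay":0,"az":0,"gripper":1},{"dx":0,"dy":0,"dz":0.6,"ax":0,"ay":0,"az":0,"gripper":1},{"dx":0,"dy":0,"dz":0.6,"ax":0,"ay":0,"az":0,"gripper":1},{"dx":0,"dy":0,"dz":0.6,"ax":0,"ay":0,"az":0,"gripper":1},{"dx":0,"dy":0,"dz":0.6,"ax":0,"ay":0,"az":0,"gripper":1},{"dx":0,"dy":0,"dz":0,"ax":0,"ay":0,"az":0,"gripper":1},{"dx":0,"dy":0,"dz":0,"ax":0,"ay":0,"az":0,"gripper":1},{"dx":0,"dy":0,"dz":0,"ax":0,"ay":0,"az":0,"gripper":1}]'

```text
clock: 12.12
eef_pos: [563.1, 257.4, 182.8]
eef_rot: [3.14, -0.001, 1.404]
wrist_force: [0.0, -0.3, -1.3]
finger_gap: 18.2
finger_force: 30.0
```

Call:
jog_arm --commands '[{"dx":0,"dy":0,"dz":0,"ax":0,"ay":0,"az":0,"gripper":1},{"dx":0,"dy":0,"dz":-1,"ax":0,"ay":0,"az":0,"gripper":1},{"dx":0,"dy":0,"dz":-1,"ax":0,"ay":0,"az":0,"gripper":1},{"dx":0,"dy":0,"dz":0,"ax":0,"ay":0,"az":0,"gripper":1},{"dx":0,"dy":0,"dz":0,"ax":0,"ay":0,"az":0,"gripper":1}]'

```text
clock: 12.75
eef_pos: [562.7, 257.0, 260.6]
eef_rot: [-3.141, 0.001, 1.404]
wrist_force: [0.2, 0.6, -2.0]
finger_gap: 17.8
finger_force: 30.0
```

Call:
jog_arm --commands '[{"dx":0,"dy":0,"dz":0.7,"ax":0,"ay":0,"az":0,"gripper":1},{"dx":0,"dy":0,"dz":0.7,"ax":0,"ay":0,"az":0,"gripper":1},{"dx":0,"dy":0,"dz":0.6,"ax":0,"ay":0,"az":0,"gripper":1},{"dx":0,"dy":0,"dz":0,"ax":0,"ay":0,"az":0,"gripper":1},{"dx":0,"dy":0,"dz":0,"ax":0,"ay":0,"az":0,"gripper":1},{"dx":0,"dy":0,"dz":0,"ax":0,"ay":0,"az":0,"gripper":1}]'

```text
clock: 13.5
eef_pos: [563.2, 257.3, 182.4]
eef_rot: [3.14, -0.001, 1.404]
wrist_force: [-0.2, 0.6, -1.7]
finger_gap: 17.8
finger_force: 30.0
```

Call:
jog_arm --commands '[{"dx":0,"dy":0,"dz":-1,"ax":0,"ay":0,"az":0,"gripper":1},{"dx":0,"dy":0,"dz":-1,"ax":0,"ay":0,"az":0,"gripper":1},{"dx":0,"dy":0,"dz":-1,"ax":0,"ay":0,"az":0,"gripper":1},{"dx":0,"dy":0,"dz":-1,"ax":0,"ay":0,"az":0,"gripper":1},{"dx":0,"dy":0,"dz":0,"ax":0,"ay":0,"az":0,"gripper":1}]'

```text
clock: 14.12
eef_pos: [563.4, 257.4, 345.5]
eef_rot: [3.136, -0.003, 1.404]
wrist_force: [-0.1, 0.9, -1.4]
finger_gap: 17.7
finger_force: 30.0
```

Call:
jog_arm --commands '[{"dx":-0.91,"dy":0.66,"dz":0,"ax":0,"ay":0,"az":0,"gripper":1},{"dx":-0.91,"dy":0.66,"dz":0,"ax":0,"ay":0,"az":0,"gripper":1},{"dx":-0.91,"dy":0.66,"dz":0,"ax":0,"ay":0,"az":0,"gripper":1},{"dx":-0.91,"dy":0.66,"dz":0,"ax":0,"ay":0,"az":0,"gripper":1},{"dx":-0.91,"dy":0.66,"dz":0,"ax":0,"ay":0,"az":0,"gripper":1},{"dx":-0.91,"dy":0.66,"dz":0,"ax":0,"ay":0,"az":0,"gripper":1},{"dx":0,"dy":0,"dz":0,"ax":0,"ay":0,"az":0,"gripper":1},{"dx":0,"dy":0,"dz":0,"ax":0,"ay":0,"az":0,"gripper":1}]'

```text
clock: 15.12
eef_pos: [682.6, 15.8, 340.8]
eef_rot: [-3.141, -0.0, 1.404]
wrist_force: [0.0, 0.9, -1.5]
finger_gap: 18.1
finger_force: 30.0
```

Call:
jog_arm --commands '[{"dx":0,"dy":0,"dz":1,"ax":0,"ay":0,"az":0,"gripper":1},{"dx":0,"dy":0,"dz":1,"ax":0,"ay":0,"az":0,"gripper":1},{"dx":0,"dy":0,"dz":1,"ax":0,"ay":0,"az":0,"gripper":1},{"dx":0,"dy":0,"dz":1,"ax":0,"ay":0,"az":0,"gripper":1},{"dx":0,"dy":0,"dz":0,"ax":0,"ay":0,"az":0,"gripper":1},{"dx":0,"dy":0,"dz":0,"ax":0,"ay":0,"az":0,"gripper":1}]'

```text
clock: 15.88
eef_pos: [683.3, 16.1, 183.7]
eef_rot: [3.139, -0.0, 1.405]
wrist_force: [0.2, -0.8, -0.4]
finger_gap: 18.0
finger_force: 30.0
```

Call:
jog_arm --commands '[{"dx":0,"dy":0,"dz":0.3,"ax":0,"ay":0,"az":0,"gripper":1},{"dx":0,"dy":0,"dz":0.15,"ax":0,"ay":0,"az":0,"gripper":1},{"dx":0,"dy":0,"dz":0.05,"ax":0,"ay":0,"az":0,"gripper":1},{"dx":0,"dy":0,"dz":0,"ax":0,"ay":0,"az":0,"gripper":1},{"dx":0,"dy":0,"dz":0,"ax":0,"ay":0,"az":0,"gripper":1},{"dx":0,"dy":0,"dz":0,"ax":0,"ay":0,"az":0,"gripper":1}]'

```text
clock: 16.62
eef_pos: [682.8, 15.4, 161.5]
eef_rot: [3.141, -0.0, 1.404]
wrist_force: [-0.3, -0.6, -1.2]
finger_gap: 17.8
finger_force: 30.0
```

Just at the surface. I'll ease down 1 mm more and release.

Call:
jog_arm --commands '[{"dx":0,"dy":0,"dz":0.02,"ax":0,"ay":0,"az":0,"gripper":1},{"dx":0,"dy":0,"dz":0,"ax":0,"ay":0,"az":0,"gripper":1},{"dx":0,"dy":0,"dz":0,"ax":0,"ay":0,"az":0,"gripper":0},{"dx":0,"dy":0,"dz":0,"ax":0,"ay":0,"az":0,"gripper":0},{"dx":0,"dy":0,"dz":0,"ax":0,"ay":0,"az":0,"gripper":0},{"dx":0,"dy":0,"dz":0,"ax":0,"ay":0,"az":0,"gripper":0},{"dx":0,"dy":0,"dz":0,"ax":0,"ay":0,"az":0,"gripper":0},{"dx":0,"dy":0,"dz":0,"ax":0,"ay":0,"az":0,"gripper":0},{"dx":0,"dy":0,"dz":0,"ax":0,"ay":0,"az":0,"gripper":0},{"dx":0,"dy":0,"dz":0,"ax":0,"ay":0,"az":0,"gripper":0}]'

```text
clock: 17.88
eef_pos: [682.8, 15.4, 160.6]
eef_rot: [-3.142, 0.0, 1.404]
wrist_force: [-0.3, -0.3, -0.6]
finger_gap: 92.7
finger_force: 0.0
```

Call:
jog_arm --commands '[{"dx":0,"dy":0,"dz":0,"ax":0,"ay":0,"az":0,"gripper":0},{"dx":0,"dy":0,"dz":0,"ax":0,"ay":0,"az":0,"gripper":0},{"dx":0,"dy":0,"dz":-1,"ax":0,"ay":0,"az":0,"gripper":0},{"dx":0,"dy":0,"dz":-1,"ax":0,"ay":0,"az":0,"gripper":0},{"dx":0,"dy":0,"dz":-1,"ax":0,"ay":0,"az":0,"gripper":0},{"dx":0,"dy":0,"dz":-0.5,"ax":0,"ay":0,"az":0,"gripper":0},{"dx":0,"dy":0,"dz":0,"ax":0,"ay":0,"az":0,"gripper":0}]'

```text
clock: 18.75
eef_pos: [683.1, 15.4, 302.0]
eef_rot: [3.139, -0.0, 1.404]
wrist_force: [-0.6, -0.3, -0.1]
finger_gap: 94.0
finger_force: 0.0
```

Call:
jog_arm --commands '[{"dx":0.41,"dy":-0.91,"dz":0,"ax":0,"ay":0,"az":0,"gripper":0},{"dx":0.41,"dy":-0.91,"dz":0,"ax":0,"ay":0,"az":0,"gripper":0},{"dx":0.41,"dy":-0.91,"dz":0,"ax":0,"ay":0,"az":0,"gripper":0},{"dx":0.41,"dy":-0.91,"dz":0,"ax":0,"ay":0,"az":0,"gripper":0},{"dx":0.41,"dy":-0.91,"dz":0,"ax":0,"ay":0,"az":0,"gripper":0},{"dx":0.41,"dy":-0.91,"dz":0,"ax":0,"ay":0,"az":0,"gripper":0},{"dx":0.41,"dy":-0.91,"dz":0,"ax":0,"ay":0,"az":0,"gripper":0},{"dx":0,"dy":0,"dz":0,"ax":0,"ay":0,"az":-0.5,"gripper":0},{"dx":0,"dy":0,"dz":0,"ax":0,"ay":0,"az":0,"gripper":0}]'

```text
clock: 19.88
eef_pos: [450.2, 171.1, 299.7]
eef_rot: [-3.14, 0.0, 1.491]
wrist_force: [1.0, 1.0, 0.2]
finger_gap: 93.9
finger_force: 0.0
```

Call:
jog_arm --commands '[{"dx":0,"dy":0,"dz":0,"ax":0,"ay":0.9,"az":0,"gripper":0},{"dx":0,"dy":0,"dz":0,"ax":0,"ay":0.9,"az":0,"gripper":0},{"dx":0,"dy":0,"dz":0,"ax":0,"ay":0.9,"az":0,"gripper":0},{"dx":0,"dy":0,"dz":0,"ax":0,"ay":0.9,"az":0,"gripper":0},{"dx":0,"dy":0,"dz":0,"ax":0,"ay":0.9,"az":0,"gripper":0},{"dx":0,"dy":0,"dz":0,"ax":0,"ay":0,"az":0,"gripper":0},{"dx":0,"dy":0,"dz":0,"ax":0,"ay":0,"az":0,"gripper":0}]'

```text
clock: 20.75
eef_pos: [450.9, 170.9, 300.6]
eef_rot: [-3.14, -0.782, 1.489]
wrist_force: [0.5, -0.6, 1.0]
finger_gap: 94.0
finger_force: 0.0
```

```bash
cat >> h.py <<'E'
from scipy.spatial.transform import Rotation as Ro
def pose():
    s=manip.read_state(); return s["eef_pos"],Ro.from_euler("xyz",s["eef_rot"]).as_matrix(),s
def togo(p,R=None):
    e,M,s=pose(); print("pos",e.round(1),"shift/40",((M.T@(np.array(p)-e))/40).round(3),end=" ")
    if R is not None: print("turn/10deg",np.degrees(Ro.from_matrix(M.T@R).as_rotvec()/10).round(3))
    print("j",s["joints"].round(2),"F",s["wrist_force"].round(1))
def rot(z,y): # tool axes from z dir and y dir
    z=np.array(z)/np.linalg.norm(z); y=np.array(y,float); y-=z*(y@z); y/=np.linalg.norm(y); return np.c_[np.cross(y,z),y,z]
xr=np.array([np.cos(1.4906),np.sin(1.4906),0]); yr=np.array([-xr[1],xr[0],0])
RP=rot(.7071*xr-.7071*np.array([0,0,1]),-yr)
E
python3 - <<'E'
from h import *
T=np.array([456.2,281.7,77]); togo(T-110*RP[:,2],RP)
E
```

```text
pos [450.9 170.9 300.6] shift/40 [-1.981 -0.087  3.169] turn/10deg [-0.     0.018 -0.006]
j [-0.12  0.03  1.81  0.8   1.41 -0.21] F [ 0.5 -0.6  1. ]
```

Call:
jog_arm --commands '[{"dx":-0.5,"dy":-0.02,"dz":0.79,"ax":0,"ay":0,"az":0,"gripper":0},{"dx":-0.5,"dy":-0.02,"dz":0.79,"ax":0,"ay":0,"az":0,"gripper":0},{"dx":-0.5,"dy":-0.02,"dz":0.79,"ax":0,"ay":0,"az":0,"gripper":0},{"dx":-0.5,"dy":-0.02,"dz":0.79,"ax":0,"ay":0,"az":0,"gripper":0},{"dx":0,"dy":0,"dz":0,"ax":0,"ay":0,"az":0,"gripper":0},{"dx":0,"dy":0,"dz":0,"ax":0,"ay":0,"az":0,"gripper":0}]'

```text
clock: 21.5
eef_pos: [450.7, 204.2, 156.2]
eef_rot: [3.139, -0.785, 1.494]
wrist_force: [-0.1, 0.5, 0.5]
finger_gap: 93.9
finger_force: 0.0
```

```bash
python3 - <<'E'
from h import *
T=np.array([456.2,281.7,77]); togo(T,RP)
w=grab("wrist","pics/w3.png")
E
```

```text
pos [450.7 204.2 156.2] shift/40 [-0.026 -0.019  2.774] turn/10deg [0.002 0.003 0.012]
j [-0.04  0.22  1.97  0.9   1.12 -0.45] F [-0.1  0.5  0.5]
```

View pics/w3.png

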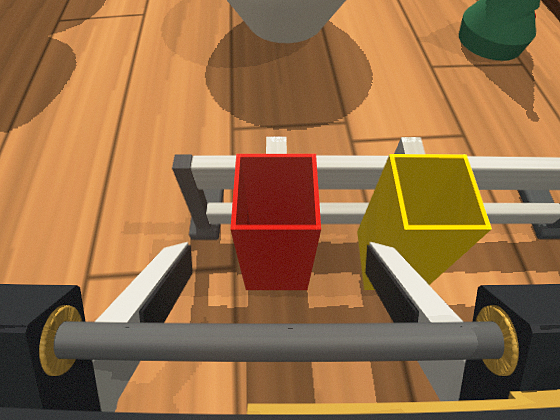

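The red canister sits centred between the open fingers (x about 276), with clearance to yellow. Advancing.

Call:
jog_arm --commands '[{"dx":-0.01,"dy":-0.01,"dz":0.7,"ax":0,"ay":0,"az":0,"gripper":0},{"dx":-0.01,"dy":-0.01,"dz":0.7,"ax":0,"ay":0,"az":0,"gripper":0},{"dx":0,"dy":0,"dz":0.7,"ax":0,"ay":0,"az":0,"gripper":0},{"dx":0,"dy":0,"dz":0.66,"ax":0,"ay":0,"az":0,"gripper":0},{"dx":0,"dy":0,"dz":0,"ax":0,"ay":0,"az":0,"gripper":0},{"dx":0,"dy":0,"dz":0,"ax":0,"ay":0,"az":0,"gripper":0}]'

```text
clock: 22.3
eef_pos: [456.1, 280.9, 77.4]
eef_rot: [3.139, -0.786, 1.493]
wrist_force: [0.0, -0.7, -0.3]
finger_gap: 94.0
finger_force: 0.0
```

Call:
jog_arm --commands '[{"dx":0,"dy":0,"dz":0,"ax":0,"ay":0,"az":0,"gripper":1},{"dx":0,"dy":0,"dz":0,"ax":0,"ay":0,"az":0,"gripper":1},{"dx":0,"dy":0,"dz":0,"ax":0,"ay":0,"az":0,"gripper":1},{"dx":0,"dy":0,"dz":0,"ax":0,"ay":0,"az":0,"gripper":1},{"dx":0,"dy":0,"dz":0,"ax":0,"ay":0,"az":0,"gripper":1},{"dx":0,"dy":0,"dz":0,"ax":0,"ay":0,"az":0,"gripper":1}]' --squeeze 55

```text
clock: 23.05
eef_pos: [455.5, 281.2, 76.1]
eef_rot: [3.142, -0.785, 1.491]
wrist_force: [-0.8, -2.8, 1.8]
finger_gap: 56.0
finger_force: 55.0
```

Call:
jog_arm --commands '[{"dx":0.14,"dy":0,"dz":-0.14,"ax":0,"ay":0,"az":0,"gripper":1},{"dx":0.14,"dy":0,"dz":-0.14,"ax":0,"ay":0,"az":0,"gripper":1},{"dx":0.14,"dy":0,"dz":-0.14,"ax":0,"ay":0,"az":0,"gripper":1},{"dx":0.14,"dy":0,"dz":-0.14,"ax":0,"ay":0,"az":0,"gripper":1},{"dx":0.14,"dy":0,"dz":-0.14,"ax":0,"ay":0,"az":0,"gripper":1},{"dx":0.14,"dy":0,"dz":-0.14,"ax":0,"ay":0,"az":0,"gripper":1},{"dx":0.5,"dy":0,"dz":-0.5,"ax":0,"ay":0,"az":0,"gripper":1},{"dx":0.5,"dy":0,"dz":-0.5,"ax":0,"ay":0,"az":0,"gripper":1},{"dx":0.5,"dy":0,"dz":-0.5,"ax":0,"ay":0,"az":0,"gripper":1},{"dx":0.5,"dy":0,"dz":-0.5,"ax":0,"ay":0,"az":0,"gripper":1}]'

```text
clock: 24.3
eef_pos: [455.2, 281.2, 237.9]
eef_rot: [-3.142, -0.785, 1.491]
wrist_force: [-0.8, -0.6, -1.3]
finger_gap: 56.1
finger_force: 55.0
```

```bash
python3 - <<'E'
from h import *
togo([0,0,0],RP)
w=grab("wrist","pics/w4.png"); a=w.im[100:420]
b=grab("scene"); im=np.hstack([cv2.resize(w.im[100:420,100:460],(400,356)),cv2.resize(b.im[90:260,200:390],(398,356),interpolation=cv2.INTER_CUBIC)]); cv2.imwrite("pics/m4.png",im[:,:,::-1])
E
```

```text
pos [455.2 281.2 237.9] shift/40 [ -9.804 -10.783  -1.389] turn/10deg [-0.001  0.002  0.001]
j [ 0.13  0.13  1.85  0.87  1.13 -0.16] F [-0.8 -0.6 -1.3]
```

View pics/m4.png

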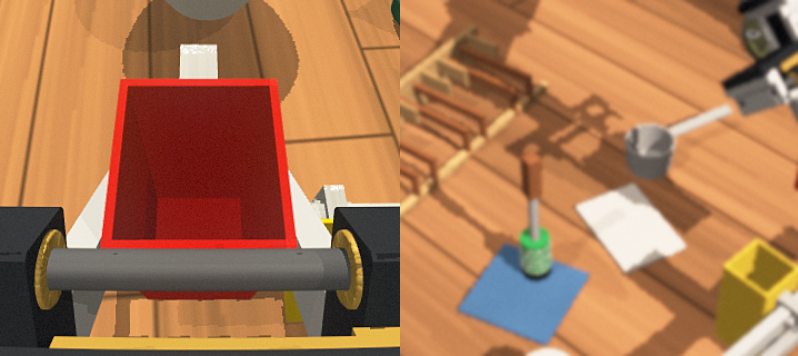

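Red is held, with rim corners at full pixels about (208,171),(350,171),(370,322),(191,322), and the brush stands on its tile. I'll fit the in-hand tilt.

```bash
cat >> h.py <<'E'
def inhand(c,px,R0):
    """canister pose in hand: returns grasp-frame (s along tool x, d along tool z from TCP) of base centre, extra tilt deg"""
    e,M,s=pose(); px=np.array(px,float)
    cor=np.array([[30,-28,120],[30,28,120],[-30,28,120],[-30,-28,120]],float) # canister frame corners
    # canister frame in tool at nominal: x=.707(tx+tz), z=.707(tx-tz), y=-ty
    def C(t):
        N=np.c_[[.7071,0,.7071],[0,-1,0],[.7071,0,-.7071]]; return Ro.from_rotvec([0,t/100,0]).as_matrix()@N
    f=lambda p:(c.proj((cor@C(p[3]).T+p[:3])@M.T+e)-px).ravel()
    r=least_squares(f,[-45,0,44,0]); print("base in tool",r.x[:3].round(1),"tilt deg",np.degrees(r.x[3]/100).round(2),"res",r.fun.round(1)); return r.x
E
python3 - <<'E'
from h import *
inhand(grab("wrist"),[(208,171),(350,171),(370,322),(191,322)],RP)
E
```

```text
base in tool [-808.4   17.7 2317.5] tilt deg 25.26 res [ 75.7  71.2 -74.2  71.2 -94.2 -71.2  92.7 -71.2]
```

```bash
sed -i 's/\[\[30,-28,120\],\[30,28,120\],\[-30,28,120\],\[-30,-28,120\]\]/[[30,28,120],[30,-28,120],[-30,-28,120],[-30,28,120]]/; s/\[-45,0,44,0\]/[-55,0,33,0]/' h.py; python3 - <<'E'
from h import *
inhand(grab("wrist"),[(208,171),(350,171),(370,322),(191,322)],RP)
E
```

```text
base in tool [-53.8   1.2  31.3] tilt deg -0.97 res [ 1.6 -0.4 -0.3 -0.1 -0.2  0.2 -0.7  0.2]
```

In-hand tilt is within 1°. Next I'll carry it to mid-table and then rotate.

Call:
jog_arm --commands '[{"dx":-0.58,"dy":0.06,"dz":-0.83,"ax":0,"ay":0,"az":0,"gripper":1},{"dx":-0.58,"dy":0.06,"dz":-0.83,"ax":0,"ay":0,"az":0,"gripper":1},{"dx":-0.58,"dy":0.06,"dz":-0.83,"ax":0,"ay":0,"az":0,"gripper":1},{"dx":-0.58,"dy":0.06,"dz":-0.83,"ax":0,"ay":0,"az":0,"gripper":1},{"dx":-0.58,"dy":0.06,"dz":-0.83,"ax":0,"ay":0,"az":0,"gripper":1},{"dx":-0.58,"dy":0.06,"dz":-0.83,"ax":0,"ay":0,"az":0,"gripper":1},{"dx":-0.58,"dy":0.06,"dz":-0.83,"ax":0,"ay":0,"az":0,"gripper":1},{"dx":0,"dy":0,"dz":0,"ax":0,"ay":0,"az":0,"gripper":1}]'

```text
clock: 25.5
eef_pos: [450.1, -0.1, 285.1]
eef_rot: [-3.139, -0.786, 1.487]
wrist_force: [-0.1, 0.6, -1.2]
finger_gap: 55.8
finger_force: 55.0
```

Call:
jog_arm --commands '[{"dx":0,"dy":0,"dz":0,"ax":0,"ay":-0.9,"az":0,"gripper":1},{"dx":0,"dy":0,"dz":0,"ax":0,"ay":-0.9,"az":0,"gripper":1},{"dx":0,"dy":0,"dz":0,"ax":0,"ay":-0.9,"az":0,"gripper":1},{"dx":0,"dy":0,"dz":0,"ax":0,"ay":-0.9,"az":0,"gripper":1},{"dx":0,"dy":0,"dz":0,"ax":0,"ay":-0.9,"az":0,"gripper":1},{"dx":0,"dy":0,"dz":0,"ax":0,"ay":-0.9,"az":0,"gripper":1},{"dx":0,"dy":0,"dz":0,"ax":0,"ay":-0.9,"az":0,"gripper":1},{"dx":0,"dy":0,"dz":0,"ax":0,"ay":-0.9,"az":0,"gripper":1},{"dx":0,"dy":0,"dz":0,"ax":0,"ay":-0.9,"az":0,"gripper":1},{"dx":0,"dy":0,"dz":0,"ax":0,"ay":-0.9,"az":0,"gripper":1}]'

```text
clock: 26.75
eef_pos: [449.7, 2.8, 285.2]
eef_rot: [-3.14, 0.79, 1.495]
wrist_force: [0.3, 0.2, -1.6]
finger_gap: 55.6
finger_force: 55.0
```

```bash
cat >> h.py <<'E'
xc=np.array([np.cos(-1.44),np.sin(-1.44),0]); up=np.array([0,0,1.])
RL=rot(.7071*(xc-up),[-xc[1],xc[0],0])
def place(lane,h=0): # TCP for canister whose lane point is given
    return np.array([*lane,80+h])+60*xc-RL@[-54.5,1,32]
E
python3 - <<'E'
from h import *
np.set_printoptions(suppress=True)
print(RL.round(3),place((446.3,-282)).round(1)); togo(place((446.3,-282),180),RL)
E
```

```text
[[-0.092  0.991  0.092]
 [ 0.701  0.13  -0.701]
 [-0.707  0.    -0.707]] [ 445.2 -281.    64.1]
pos [449.7   2.8 285.2] shift/40 [-4.255  0.433  5.755] turn/10deg [-0.847  0.025 -0.835]
j [ 0.31  0.2   1.66 -0.72  1.63  0.48] F [ 0.3  0.2 -1.6]
```

Call:
jog_arm --commands '[{"dx":-0.6,"dy":0.06,"dz":0.82,"ax":0,"ay":0,"az":0,"gripper":1},{"dx":-0.6,"dy":0.06,"dz":0.82,"ax":0,"ay":0,"az":0,"gripper":1},{"dx":-0.6,"dy":0.06,"dz":0.82,"ax":0,"ay":0,"az":0,"gripper":1},{"dx":-0.6,"dy":0.06,"dz":0.82,"ax":0,"ay":0,"az":0,"gripper":1},{"dx":-0.6,"dy":0.06,"dz":0.82,"ax":0,"ay":0,"az":0,"gripper":1},{"dx":-0.6,"dy":0.06,"dz":0.82,"ax":0,"ay":0,"az":0,"gripper":1},{"dx":-0.6,"dy":0.06,"dz":0.82,"ax":0,"ay":0,"az":0,"gripper":1},{"dx":0,"dy":0,"dz":0,"ax":-0.42,"ay":0,"az":-0.42,"gripper":1},{"dx":0,"dy":0,"dz":0,"ax":-0.42,"ay":0,"az":-0.42,"gripper":1},{"dx":0,"dy":0,"dz":0,"ax":0,"ay":0,"az":0,"gripper":1}]'

```text
clock: 28.0
eef_pos: [443.6, -279.1, 241.6]
eef_rot: [-3.14, 0.784, 1.7]
wrist_force: [-0.2, -0.8, -0.8]
finger_gap: 55.8
finger_force: 55.0
```

```bash
python3 - <<'E'
from h import *
togo(place((446.3,-282),100),RL)
w=grab("wrist","pics/w5.png"); 
b=grab("top","pics/t5.png"); im=np.hstack([cv2.resize(w.im[:,80:480],(400,420)),cv2.resize(b.im[170:330,350:500],(394,420),interpolation=cv2.INTER_CUBIC)]); cv2.imwrite("pics/m5.png",im[:,:,::-1])
E
```

```text
pos [ 443.6 -279.1  241.6] shift/40 [1.331 0.035 1.408] turn/10deg [-0.016 -0.009 -0.007]
j [-0.31  0.08  1.9  -0.88  0.98  0.01] F [-0.2 -0.8 -0.8]
```

View pics/m5.png

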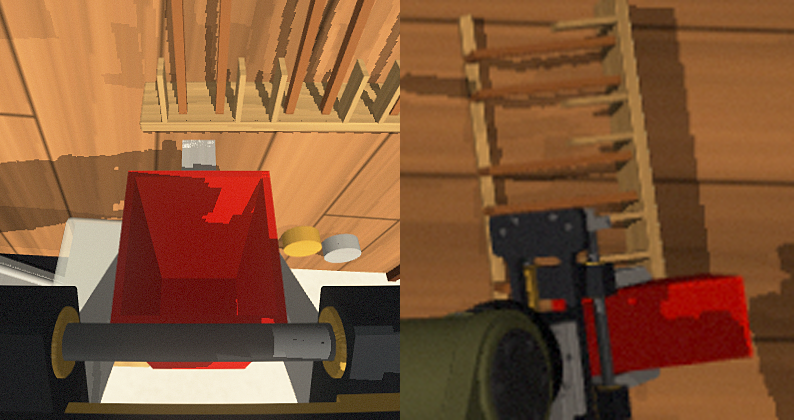

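The held canister's hook (about (198,155) in the left half) lines up with the outer lane's bars (about 180 and 221). I'll check the lane numerically.

```bash
python3 - <<'E'
from h import *
w=grab("wrist"); R=rz(-1.44); c0=np.array([552.4,-283.2])
L=[(55,-87,50),(55,-123,50),(0,-72.5,62),(0,-137.5,62),(55,-72.5,62),(55,-137.5,62),(20,-87,50),(20,-123,50)]
print(w.proj([[*(R@p[:2]+c0),p[2]] for p in L]).round(0))
v=w.im[60:150,220:420,::-1]; cv2.imwrite("pics/w5c.png",cv2.resize(v,None,fx=4,fy=4,interpolation=cv2.INTER_CUBIC))
E
```

```text
[[299. 109.]
 [262. 110.]
 [319.  69.]
 [241.  70.]
 [314. 118.]
 [246. 119.]
 [300.  80.]
 [260.  80.]]
```

View pics/w5c.png

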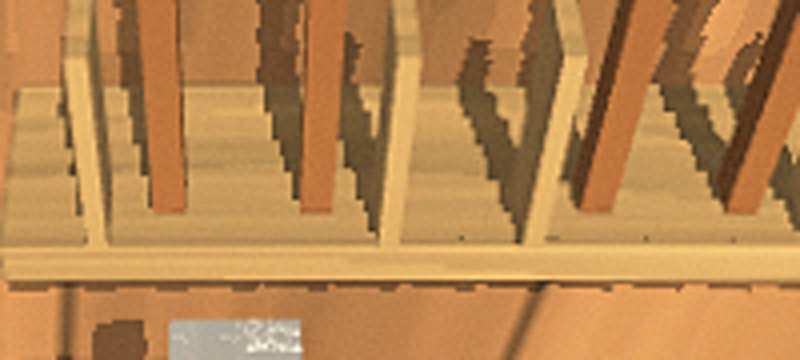

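Lane bars (262 and 299 px) match the predictions, so I'll descend.

Call:
jog_arm --commands '[{"dx":0.44,"dy":0.01,"dz":0.47,"ax":0,"ay":0,"az":0,"gripper":1},{"dx":0.44,"dy":0.01,"dz":0.47,"ax":0,"ay":0,"az":0,"gripper":1},{"dx":0.45,"dy":0.01,"dz":0.47,"ax":0,"ay":0,"az":0,"gripper":1},{"dx":0.4,"dy":0,"dz":0.4,"ax":0,"ay":0,"az":0,"gripper":1},{"dx":0.4,"dy":0,"dz":0.4,"ax":0,"ay":0,"az":0,"gripper":1},{"dx":0.4,"dy":0,"dz":0.4,"ax":0,"ay":0,"az":0,"gripper":1},{"dx":0.2,"dy":0,"dz":0.2,"ax":0,"ay":0,"az":0,"gripper":1},{"dx":0,"dy":0,"dz":0,"ax":0,"ay":0,"az":0,"gripper":1},{"dx":0,"dy":0,"dz":0,"ax":0,"ay":0,"az":0,"gripper":1}]'

```text
clock: 29.28
eef_pos: [452.2, -277.1, 102.9]
eef_rot: [-3.128, 0.748, 1.697]
wrist_force: [0.3, 0.7, -1.3]
finger_gap: 55.6
finger_force: 55.0
```

```bash
python3 - <<'E'
from h import *
togo(place((446.3,-282),1),RL)
E
```

```text
pos [ 452.2 -277.1  102.9] shift/40 [ 0.589 -0.177  0.746] turn/10deg [-0.093 -0.212 -0.016]
j [-0.31  0.33  1.97 -1.04  0.81  0.31] F [ 0.3  0.7 -1.3]
```

Joint 4 is at its limit here (-1.04), so this lane is too close in. I'll use the middle lane, with more reach, and keep the far lane for yellow.

Call:
jog_arm --commands '[{"dx":-0.7,"dy":0,"dz":-0.7,"ax":0,"ay":0,"az":0,"gripper":1},{"dx":-0.7,"dy":0,"dz":-0.7,"ax":0,"ay":0,"az":0,"gripper":1},{"dx":-0.7,"dy":0,"dz":-0.7,"ax":0,"ay":0,"az":0,"gripper":1},{"dx":0,"dy":0.85,"dz":0,"ax":0,"ay":0,"az":0,"gripper":1},{"dx":0,"dy":0.85,"dz":0,"ax":0,"ay":0,"az":0,"gripper":1},{"dx":0,"dy":0.85,"dz":0,"ax":0,"ay":0,"az":0,"gripper":1},{"dx":0,"dy":0,"dz":0,"ax":0,"ay":0,"az":0,"gripper":1}]'

```text
clock: 30.15
eef_pos: [556.2, -268.9, 220.0]
eef_rot: [-3.128, 0.748, 1.699]
wrist_force: [-1.0, 1.0, -1.5]
finger_gap: 55.6
finger_force: 55.0
```

```bash
python3 - <<'E'
from h import *
togo(place((550.5,-268.4),60),RL); togo(place((654.6,-254.7),60),RL)
# kinematic fit for prediction: compare j for simple model
E
```

```text
pos [ 556.2 -268.9  220. ] shift/40 [ 1.676 -0.142  1.719] turn/10deg [-0.091 -0.214 -0.011]
j [-0.24  0.35  1.61 -0.83  1.06  0.02] F [-1.   1.  -1.5]
pos [ 556.2 -268.9  220. ] shift/40 [1.682 2.483 1.678] turn/10deg [-0.091 -0.214 -0.011]
j [-0.24  0.35  1.61 -0.83  1.06  0.02] F [-1.   1.  -1.5]
```

```bash
cat > kin.py <<'E'
from h import *
D=[([-1.4066,.3005,1.5215,0,1.3207],(125.8,-535.2,212.9)),([-.145,.3909,1.1728,0,1.5786],(608.1,-51.85,313)),([.4582,.185,1.3723,0,1.5854],(455.36,265.36,340.7)),
([-.04,.22,1.97,.9,1.12],(450.7,204.2,156.2)),([-.31,.08,1.9,-.88,.98],(443.6,-279.1,241.6)),([-.31,.33,1.97,-1.04,.81],(452.2,-277.1,102.9)),([-.24,.35,1.61,-.83,1.06],(556.2,-268.9,220)),([.13,.13,1.85,.87,1.13],(455.2,281.2,237.9))]
def fk(k,q):
    a,h,L1,L2,a3,d=k; f=q[1]+q[2]
    B=Ro.from_euler("ZYZY",[q[0],f,q[3],q[4]]).as_matrix(); A=Ro.from_euler("Z",q[0]).as_matrix()
    w=np.array([a+L1*np.sin(q[1])+L2*np.sin(f)+a3*np.cos(f),0,h+L1*np.cos(q[1])+L2*np.cos(f)-a3*np.sin(f)])
    return A@w+d*B[:,2],B[:,2]
def fitk():
    g=lambda k:np.ravel([fk(k,q)[0]-p for q,p in D]+[(k-[0,300,380,380,0,230])*.003])
    return least_squares(g,[0,300,380,380,0,230])
def ik(k,p,z,q0):
    g=lambda q:np.r_[(fk(k,q)[0]-p)/100,fk(k,q)[1]-z]
    return least_squares(g,q0)
E
python3 - <<'E'
from kin import *
r=fitk(); k=r.x; print(k.round(1),r.fun.round(1))
for q,p in D[3:5]: print(fk(k,q)[1].round(2))
for lane in ((446.3,-282),(550.5,-268.4),(654.6,-254.7)):
  for t in (45,35,25):   # lean angle at placing
    z=np.sin(np.radians(t))*xc-np.cos(np.radians(t))*up
    for h in (0,):
      s=ik(k,place(lane,h),z,[-.3,.4,1.7,-.9,.9]); print(lane,t,s.x.round(2),s.cost.round(5))
E
```

```text
Traceback (most recent call last):
  File "kin.py", line 11, in fitk
    return least_squares(g,[0,300,380,380,0,230])
  File "kin.py", line 10, in <lambda>
    g=lambda k:np.ravel([fk(k,q)[0]-p for q,p in D]+[(k-[0,300,380,380,0,230])*.003])
                         ~~^^^^^
  File "kin.py", line 6, in fk
    B=Ro.from_euler("ZYZY",[q[0],f,q[3],q[4]]).as_matrix(); A=Ro.from_euler("Z",q[0]).as_matrix()
      ~~~~~~~~~~~~~^^^^^^^^^^^^^^^^^^^^^^^^^^^
  File "scipy/spatial/transform/_rotation.pyx", line 1413, in scipy.spatial.transform._rotation.Rotation.from_euler
ValueError: Expected axis specification to be a non-empty string of upto 3 characters, got ZYZY
```

```bash
sed -i 's/B=Ro.from_euler("ZYZY",\[q\[0\],f,q\[3\],q\[4\]\]).as_matrix()/B=(Ro.from_euler("ZYZ",[q[0],f,q[3]])*Ro.from_euler("y",q[4])).as_matrix()/; s/np.ravel(\[fk(k,q)\[0\]-p for q,p in D\]+\[\(.*\)\])/np.r_[np.ravel([fk(k,q)[0]-p for q,p in D]),\1]/' kin.py
python3 - <<'E'
from kin import *
r=fitk(); k=r.x; print(k.round(1),r.fun.round(1))
for q,p in D[3:5]: print(fk(k,q)[1].round(2))
for lane in ((446.3,-282),(550.5,-268.4),(654.6,-254.7)):
  for t in (45,35,25):   # lean angle at placing
    z=np.sin(np.radians(t))*xc-np.cos(np.radians(t))*up
    for h in (0,):
      s=ik(k,place(lane,h),z,[-.3,.4,1.7,-.9,.9]); print(lane,t,s.x.round(2),s.cost.round(5))
E
```

```text
[  5.9 209.9 424.2 441.6  39.6 253.2] [-36.   -6.5   0.9  -5.2 -36.2  -0.5  16.2 -32.8  -0.7  -1.2 -43.5  -0.2
 -11.8 -29.4   0.1 -10.3 -30.5  -1.   -9.3 -32.7  -0.7   8.6 -44.1   2.1
   0.   -0.3   0.1   0.2   0.1   0.1]
[ 0.06  0.7  -0.71]
[ 0.09 -0.7  -0.71]
(446.3, -282) 45 [-0.24  0.4   2.02 -1.17  0.8 ] 0.0
(446.3, -282) 35 [-0.31  0.36  1.97 -0.89  0.73] 0.0
(446.3, -282) 25 [-0.39  0.35  1.92 -0.58  0.73] 0.0
(550.5, -268.4) 45 [-0.17  0.56  1.74 -1.05  0.89] 0.0
(550.5, -268.4) 35 [-0.23  0.53  1.7  -0.8   0.84] 0.0
(550.5, -268.4) 25 [-0.29  0.52  1.65 -0.54  0.85] 0.0
(654.6, -254.7) 45 [-0.12  0.74  1.43 -0.95  1.  ] 0.0
(654.6, -254.7) 35 [-0.17  0.71  1.39 -0.72  0.97] 0.0
(654.6, -254.7) 25 [-0.23  0.71  1.34 -0.49  0.99] 0.0
```

Call:
jog_arm --commands '[{"dx":0,"dy":0.83,"dz":0,"ax":0,"ay":0,"az":0,"gripper":1},{"dx":0,"dy":0.83,"dz":0,"ax":0,"ay":0,"az":0,"gripper":1},{"dx":0,"dy":0.83,"dz":0,"ax":-0.09,"ay":-0.21,"az":-0.01,"gripper":1},{"dx":0.4,"dy":0,"dz":0.4,"ax":0,"ay":0,"az":0,"gripper":1},{"dx":0.4,"dy":0,"dz":0.4,"ax":0,"ay":0,"az":0,"gripper":1},{"dx":0.4,"dy":0,"dz":0.4,"ax":0,"ay":0,"az":0,"gripper":1},{"dx":0,"dy":0,"dz":0,"ax":0,"ay":0,"az":0,"gripper":1}]'

```text
clock: 31.02
eef_pos: [652.7, -257.7, 148.7]
eef_rot: [-3.136, 0.783, 1.704]
wrist_force: [-0.3, 0.8, -1.1]
finger_gap: 55.9
finger_force: 55.0
```

```bash
python3 - <<'E'
from h import *
togo(place((654.6,-254.7),15),RL)
E
```

```text
pos [ 652.7 -257.7  148.7] shift/40 [1.297 0.038 1.165] turn/10deg [-0.022 -0.012  0.008]
j [-0.17  0.62  1.4  -0.89  1.05  0.13] F [-0.3  0.8 -1.1]
```

Call:
jog_arm --commands '[{"dx":0.43,"dy":0.01,"dz":0.39,"ax":0,"ay":0,"az":0,"gripper":1},{"dx":0.43,"dy":0.01,"dz":0.39,"ax":0,"ay":0,"az":0,"gripper":1},{"dx":0.43,"dy":0.01,"dz":0.39,"ax":0,"ay":0,"az":0,"gripper":1},{"dx":0,"dy":0,"dz":0,"ax":0,"ay":0,"az":0,"gripper":1},{"dx":0,"dy":0,"dz":0,"ax":0,"ay":0,"az":0,"gripper":1}]'

```text
clock: 31.65
eef_pos: [655.2, -254.2, 83.2]
eef_rot: [3.14, 0.785, 1.699]
wrist_force: [0.1, 0.4, -1.2]
finger_gap: 55.8
finger_force: 55.0
```

```bash
python3 - <<'E'
from h import *
togo(place((654.6,-254.7),1),RL)
w=grab("wrist"); b=grab("top"); im=np.hstack([cv2.resize(w.im[:,80:480],(400,420)),cv2.resize(b.im[150:330,350:500],(350,420),interpolation=cv2.INTER_CUBIC)]); cv2.imwrite("pics/m6.png",im[:,:,::-1])
E
```

```text
pos [ 655.2 -254.2   83.2] shift/40 [ 0.334 -0.041  0.306] turn/10deg [ 0.001 -0.    -0.011]
j [-0.17  0.71  1.42 -0.95  0.98  0.25] F [ 0.1  0.4 -1.2]
```

View pics/m6.png

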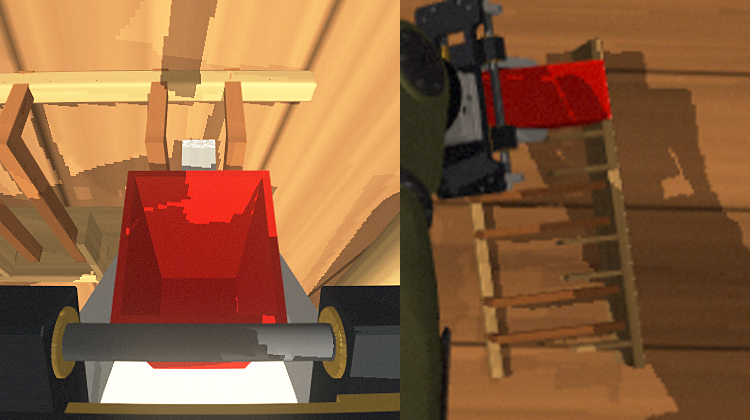

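The hook sits midway between the far lane's bars (bars at about 155 and 236, hook 182–216). Lowering.

Call:
jog_arm --commands '[{"dx":0.16,"dy":-0.02,"dz":0.15,"ax":0,"ay":0,"az":0,"gripper":1},{"dx":0.16,"dy":-0.02,"dz":0.15,"ax":0,"ay":0,"az":0,"gripper":1},{"dx":0,"dy":0,"dz":0,"ax":0,"ay":0,"az":0,"gripper":1},{"dx":0,"dy":0,"dz":0,"ax":0,"ay":0,"az":0,"gripper":1}]'

```text
clock: 32.25
eef_pos: [653.6, -253.7, 65.6]
eef_rot: [3.14, 0.787, 1.699]
wrist_force: [-3.4, 3.2, 12.4]
finger_gap: 55.9
finger_force: 55.0
```

Call:
jog_arm --commands '[{"dx":0.03,"dy":0,"dz":0.03,"ax":0,"ay":0,"az":0,"gripper":1},{"dx":0,"dy":0,"dz":0,"ax":0,"ay":0,"az":0,"gripper":1},{"dx":0,"dy":0,"dz":0,"ax":0,"ay":0,"az":0,"gripper":1}]'

```text
clock: 32.62
eef_pos: [653.7, -253.8, 65.5]
eef_rot: [3.139, 0.788, 1.698]
wrist_force: [-10.0, 8.3, 25.2]
finger_gap: 55.4
finger_force: 55.0
```

Call:
jog_arm --commands '[{"dx":-0.03,"dy":-0.02,"dz":-0.03,"ax":0,"ay":0,"az":0,"gripper":1},{"dx":0,"dy":0,"dz":0,"ax":0,"ay":0,"az":0,"gripper":1},{"dx":0,"dy":0,"dz":0,"ax":0,"ay":0,"az":0,"gripper":0},{"dx":0,"dy":0,"dz":0,"ax":0,"ay":0,"az":0,"gripper":0},{"dx":0,"dy":0,"dz":0,"ax":0,"ay":0,"az":0,"gripper":0},{"dx":0,"dy":0,"dz":0,"ax":0,"ay":0,"az":0,"gripper":0},{"dx":0,"dy":0,"dz":0,"ax":0,"ay":0,"az":0,"gripper":0},{"dx":0,"dy":0,"dz":0,"ax":0,"ay":0,"az":0,"gripper":0}]'

```text
clock: 33.62
eef_pos: [652.2, -253.7, 64.0]
eef_rot: [-3.141, 0.785, 1.701]
wrist_force: [0.6, -0.8, -0.7]
finger_gap: 93.9
finger_force: 0.0
```

Call:
jog_arm --commands '[{"dx":0,"dy":0,"dz":-0.5,"ax":0,"ay":0,"az":0,"gripper":0},{"dx":0,"dy":0,"dz":-1,"ax":0,"ay":0,"az":0,"gripper":0},{"dx":0,"dy":0,"dz":-1,"ax":0,"ay":0,"az":0,"gripper":0},{"dx":0,"dy":0,"dz":-1,"ax":0,"ay":0,"az":0,"gripper":0},{"dx":0,"dy":0,"dz":0,"ax":0,"ay":0,"az":0,"gripper":0}]'

```text
clock: 34.25
eef_pos: [640.4, -153.3, 166.3]
eef_rot: [3.135, 0.785, 1.699]
wrist_force: [0.4, -0.1, -0.0]
finger_gap: 94.1
finger_force: 0.0
```

```bash
python3 - <<'E'
from h import *
e,M,s=pose(); print(e.round(1),s["joints"].round(2))
w=grab("wrist"); R=rz(-1.44)
# red mask in wrist view; predicted outline of the laid canister
hsv=cv2.cvtColor(w.im,cv2.COLOR_RGB2HSV); m=((hsv[...,0]<8)|(hsv[...,0]>172))&(hsv[...,1]>200)&(hsv[...,2]>60)
cs=max(cv2.findContours(m.astype(np.uint8),0,2)[0],key=cv2.contourArea); print("contour area",cv2.contourArea(cs), cv2.approxPolyDP(cs,4,True)[:,0].tolist())
c0=np.array([654.6,-254.7])
P=[[*(R@[a,b]+c0),50+z] for a in (-60,60) for b in (28,-28) for z in (60,0)]
print(w.proj(P).round(0).tolist())
cv2.imwrite("pics/w7.png",w.im[:,:,::-1])
E
```

```text
[ 640.4 -153.3  166.3] [-0.01  0.57  1.45 -0.86  1.17  0.23]
contour area 8879.0 [[312, 149], [242, 149], [238, 216], [250, 275], [306, 273], [316, 218]]
[[319.0, 213.0], [314.0, 147.0], [239.0, 213.0], [243.0, 148.0], [307.0, 275.0], [304.0, 222.0], [250.0, 275.0], [252.0, 222.0]]
```

Red lies within about 2 mm of its lane. Next is yellow, with a steeper pick tilt (55°) so the placing lean is only 35°. First a check of reachability.

```bash
cat >> h.py <<'E'
def axes(al,cx,cz): # tool rotation with grasp lean al, canister axes cx, cz
    a=np.radians(al); return rot(np.sin(a)*cx-np.cos(a)*cz,-np.cross(cz,cx))
def tcp(al,base,cx,cz,g=(8,70)):
    a=np.radians(al); return np.array(base,float)+cx*(g[0]+11*np.sin(a))+cz*(g[1]-11*np.cos(a))
YB=np.array([562.6,257.2,15.]); 
def lanebase(l,h=0): return np.array([*l,81+h])+58*xc
E
cat > kin2.py <<'E'
from kin import *
def fk2(k,q):
    p,z=fk(k[:6],q); return p+k[6]*np.array([-np.sin(q[0]),np.cos(q[0]),0]),z
D2=D+[([-.17,.71,1.42,-.95,.98],(655.2,-254.2,83.2)),([-.01,.57,1.45,-.86,1.17],(640.4,-153.3,166.3))]
k0=np.array([0,210,424,440,40,253,36.]); g=lambda k:np.r_[np.ravel([fk2(k,q)[0]-p for q,p in D2]),(k-k0)*.003]
K=least_squares(g,k0); k=K.x
def ik2(p,z,q0=(-.2,.4,1.7,.3,.9)):
    best=None
    for j4 in (-.8,.8):
        q=list(q0); q[3]=j4; s=least_squares(lambda q:np.r_[(fk2(k,q)[0]-p)/100,fk2(k,q)[1]-z],q,bounds=([-3,-.79,.23,-1.6,0],[3,2.21,2.52,2.5,3.07]))
        if best is None or s.cost<best.cost: best=s
    return best.x.round(2),round(best.cost,5)
E
python3 - <<'E'
from kin2 import *
print(k.round(1),np.abs(K.fun).max().round(1))
for al in (50,55,60):
    R=axes(al,xr,up); T=tcp(al,YB,xr,up)
    print(al,"pick",ik2(T,R[:,2]),"pre",ik2(T-110*R[:,2],R[:,2]),"lift",ik2(T+160*up,R[:,2]))
    R=axes(al,-up,-xc)
    for l in ((446.3,-282),(550.5,-268.4)): print("   place",ik2(tcp(al,lanebase(l),-up,-xc),R[:,2]),ik2(tcp(al,lanebase(l,160),-up,-xc),R[:,2]))
al=55; togo(tcp(al,YB,xr,up)-110*axes(al,xr,up)[:,2],axes(al,xr,up))
E
```

```text
[  1.  219.6 424.9 446.3  40.9 261.9  37.3] 5.8
50 pick (array([0.07, 0.6 , 1.68, 1.07, 1.04]), np.float64(0.0)) pre (array([-0.09,  0.47,  1.7 ,  0.96,  1.21]), np.float64(0.0)) lift (array([0.07, 0.37, 1.59, 0.94, 1.21]), np.float64(0.0))
   place (array([-0.34,  0.37,  2.  , -1.06,  0.72]), np.float64(0.0)) (array([-0.34,  0.1 ,  1.88, -0.78,  0.96]), np.float64(0.0))
   place (array([-0.25,  0.54,  1.73, -0.94,  0.83]), np.float64(0.0)) (array([-0.25,  0.32,  1.62, -0.76,  1.05]), np.float64(0.0))
55 pick (array([0.04, 0.63, 1.69, 1.16, 1.09]), np.float64(0.0)) pre (array([-0.12,  0.5 ,  1.71,  1.04,  1.25]), np.float64(0.0)) lift (array([0.04, 0.39, 1.62, 1.04, 1.23]), np.float64(0.0))
   place (array([-0.37,  0.36,  1.98, -0.9 ,  0.69]), np.float64(0.0)) (array([-0.37,  0.1 ,  1.85, -0.65,  0.97]), np.float64(0.0))
   place (array([-0.28,  0.53,  1.71, -0.81,  0.81]), np.float64(0.0)) (array([-0.28,  0.32,  1.59, -0.65,  1.06]), np.float64(0.0))
60 pick (array([0.02, 0.66, 1.7 , 1.25, 1.14]), np.float64(0.0)) pre (array([-0.16,  0.55,  1.72,  1.11,  1.3 ]), np.float64(0.0)) lift (array([0.02, 0.4 , 1.64, 1.13, 1.26]), np.float64(0.0))
   place (array([-0.41,  0.35,  1.95, -0.74,  0.69]), np.float64(0.0)) (array([-0.41,  0.11,  1.82, -0.53,  1.  ]), np.float64(0.0))
   place (array([-0.31,  0.52,  1.69, -0.67,  0.81]), np.float64(0.0)) (array([-0.31,  0.32,  1.56, -0.54,  1.09]), np.float64(0.0))
pos [ 639.8 -154.5  164.4] shift/40 [ 6.533 -0.95  -5.729] turn/10deg [-0.109  9.954  1.376]
j [-0.01  0.57  1.45 -0.87  1.16  0.23] F [ 1.1 -0.3  0.1]
```

Call:
jog_arm --commands '[{"dx":0.07,"dy":-0.5,"dz":-0.93,"ax":0,"ay":0,"az":0,"gripper":0},{"dx":0.07,"dy":-0.5,"dz":-0.93,"ax":0,"ay":0,"az":0,"gripper":0},{"dx":0.07,"dy":-0.5,"dz":-0.93,"ax":0,"ay":0,"az":0,"gripper":0},{"dx":0.07,"dy":-0.5,"dz":-0.93,"ax":0,"ay":0,"az":0,"gripper":0},{"dx":0.07,"dy":-0.5,"dz":-0.93,"ax":0,"ay":0,"az":0,"gripper":0},{"dx":0.07,"dy":-0.5,"dz":-0.93,"ax":0,"ay":0,"az":0,"gripper":0},{"dx":0,"dy":0,"dz":0,"ax":0,"ay":0,"az":0,"gripper":0}]'

```text
clock: 35.17
eef_pos: [498.3, -2.3, 310.1]
eef_rot: [3.139, 0.784, 1.7]
wrist_force: [0.3, 0.2, -0.3]
finger_gap: 93.8
finger_force: 0.0
```

Call:
jog_arm --commands '[{"dx":0,"dy":0,"dz":0,"ax":0,"ay":1,"az":0,"gripper":0},{"dx":0,"dy":0,"dz":0,"ax":0,"ay":1,"az":0,"gripper":0},{"dx":0,"dy":0,"dz":0,"ax":0,"ay":1,"az":0,"gripper":0},{"dx":0,"dy":0,"dz":0,"ax":0,"ay":1,"az":0,"gripper":0},{"dx":0,"dy":0,"dz":0,"ax":0,"ay":1,"az":0,"gripper":0},{"dx":0,"dy":0,"dz":0,"ax":0,"ay":1,"az":0,"gripper":0},{"dx":0,"dy":0,"dz":0,"ax":0,"ay":1,"az":0,"gripper":0},{"dx":0,"dy":0,"dz":0,"ax":0,"ay":1,"az":0,"gripper":0},{"dx":0,"dy":0,"dz":0,"ax":0,"ay":1,"az":0,"gripper":0},{"dx":0,"dy":0,"dz":0,"ax":0,"ay":1,"az":0,"gripper":0}]'

```text
clock: 36.42
eef_pos: [498.9, -4.9, 307.8]
eef_rot: [-3.139, -0.967, 1.694]
wrist_force: [0.4, -0.1, -0.2]
finger_gap: 94.3
finger_force: 0.0
```

```bash
python3 - <<'E'
from h import *
al=55; R=axes(al,xr,up); T=tcp(al,YB,xr,up)-110*R[:,2]; print(T.round(1)); togo(T,R)
E
```

```text
[556.7 184.3 141.8]
pos [498.9  -4.9 307.8] shift/40 [-0.851  2.03   6.07 ] turn/10deg [-0.971 -0.038  0.665]
j [-0.46  0.36  1.49  0.8   1.86 -0.58] F [ 0.4 -0.1 -0.2]
```

Call:
jog_arm --commands '[{"dx":-0.12,"dy":0.29,"dz":0.87,"ax":0,"ay":0,"az":0,"gripper":0},{"dx":-0.12,"dy":0.29,"dz":0.87,"ax":0,"ay":0,"az":0,"gripper":0},{"dx":-0.12,"dy":0.29,"dz":0.87,"ax":0,"ay":0,"az":0,"gripper":0},{"dx":-0.12,"dy":0.29,"dz":0.87,"ax":0,"ay":0,"az":0,"gripper":0},{"dx":-0.12,"dy":0.29,"dz":0.87,"ax":0,"ay":0,"az":0,"gripper":0},{"dx":-0.12,"dy":0.29,"dz":0.87,"ax":0,"ay":0,"az":0,"gripper":0},{"dx":-0.12,"dy":0.29,"dz":0.87,"ax":0,"ay":0,"az":0,"gripper":0},{"dx":0,"dy":0,"dz":0,"ax":-0.49,"ay":0,"az":0.33,"gripper":0},{"dx":0,"dy":0,"dz":0,"ax":-0.49,"ay":0,"az":0.33,"gripper":0},{"dx":0,"dy":0,"dz":0,"ax":0,"ay":0,"az":0,"gripper":0}]'

```text
clock: 37.67
eef_pos: [555.2, 185.2, 140.6]
eef_rot: [3.14, -0.96, 1.493]
wrist_force: [-1.1, -0.0, -0.7]
finger_gap: 94.1
finger_force: 0.0
```

```bash
python3 - <<'E'
from h import *
al=55; R=axes(al,xr,up); T=tcp(al,YB,xr,up); togo(T,R)
w=grab("wrist"); hsv=cv2.cvtColor(w.im,cv2.COLOR_RGB2HSV); m=(abs(hsv[...,0].astype(int)-27)<5)&(hsv[...,1]>200)&(hsv[...,2]>60)
cs=max(cv2.findContours(m.astype(np.uint8),0,2)[0],key=cv2.contourArea); print(cv2.approxPolyDP(cs,4,True)[:,0].tolist())
P=[[*(YB+xr*a+yr*b+up*z)] for a in (30,-30) for b in (28,-28) for z in (120,)]+[[*(YB-xr*30+yr*b)] for b in (28,-28)]
print(w.proj(P).round(0).tolist())
E
```

```text
pos [555.2 185.2 140.6] shift/40 [0.013 0.042 2.718] turn/10deg [-0.005 -0.001  0.008]
j [-0.12  0.5   1.71  1.04  1.25 -0.57] F [-1.1 -0.  -0.7]
[[241, 147], [234, 212], [247, 298], [310, 299], [324, 213], [318, 149]]
[[241.0, 147.0], [319.0, 148.0], [234.0, 210.0], [327.0, 210.0], [247.0, 302.0], [312.0, 302.0]]
```

The yellow contour matches the prediction within about 3 px. Advancing and gripping.

Call:
jog_arm --commands '[{"dx":0,"dy":0,"dz":0.7,"ax":0,"ay":0,"az":0,"gripper":0},{"dx":0,"dy":0.02,"dz":0.7,"ax":0,"ay":0,"az":0,"gripper":0},{"dx":0,"dy":0.01,"dz":0.7,"ax":0,"ay":0,"az":0,"gripper":0},{"dx":0,"dy":0,"dz":0.62,"ax":0,"ay":0,"az":0,"gripper":0},{"dx":0,"dy":0,"dz":0,"ax":0,"ay":0,"az":0,"gripper":0},{"dx":0,"dy":0,"dz":0,"ax":0,"ay":0,"az":0,"gripper":0}]'

```text
clock: 38.48
eef_pos: [564.2, 274.7, 80.1]
eef_rot: [3.135, -0.961, 1.5]
wrist_force: [-0.3, -0.5, -0.3]
finger_gap: 93.9
finger_force: 0.0
```

Call:
jog_arm --commands '[{"dx":0,"dy":0,"dz":0,"ax":0,"ay":0,"az":0,"gripper":1},{"dx":0,"dy":0,"dz":0,"ax":0,"ay":0,"az":0,"gripper":1},{"dx":0,"dy":0,"dz":0,"ax":0,"ay":0,"az":0,"gripper":1},{"dx":0,"dy":0,"dz":0,"ax":0,"ay":0,"az":0,"gripper":1},{"dx":0,"dy":0,"dz":0,"ax":0,"ay":0,"az":0,"gripper":1},{"dx":0,"dy":0,"dz":0,"ax":0,"ay":0,"az":0,"gripper":1}]' --squeeze 55

```text
clock: 39.22
eef_pos: [563.9, 275.2, 79.8]
eef_rot: [3.136, -0.961, 1.499]
wrist_force: [-2.2, -2.4, 1.2]
finger_gap: 55.5
finger_force: 55.0
```

Call:
jog_arm --commands '[{"dx":0.164,"dy":0,"dz":-0.115,"ax":0,"ay":0,"az":0,"gripper":1},{"dx":0.164,"dy":0,"dz":-0.115,"ax":0,"ay":0,"az":0,"gripper":1},{"dx":0.164,"dy":0,"dz":-0.115,"ax":0,"ay":0,"az":0,"gripper":1},{"dx":0.164,"dy":0,"dz":-0.115,"ax":0,"ay":0,"az":0,"gripper":1},{"dx":0.164,"dy":0,"dz":-0.115,"ax":0,"ay":0,"az":0,"gripper":1},{"dx":0.164,"dy":0,"dz":-0.115,"ax":0,"ay":0,"az":0,"gripper":1},{"dx":0.57,"dy":0,"dz":-0.4,"ax":0,"ay":0,"az":0,"gripper":1},{"dx":0.57,"dy":0,"dz":-0.4,"ax":0,"ay":0,"az":0,"gripper":1},{"dx":0.57,"dy":0,"dz":-0.4,"ax":0,"ay":0,"az":0,"gripper":1},{"dx":0.57,"dy":0,"dz":-0.4,"ax":0,"ay":0,"az":0,"gripper":1}]'

```text
clock: 40.48
eef_pos: [563.2, 274.9, 240.4]
eef_rot: [3.136, -0.961, 1.499]
wrist_force: [-0.2, -0.7, -1.6]
finger_gap: 55.9
finger_force: 55.0
```

```bash
python3 - <<'E'
from h import *
e,M,s=pose(); al=55; print(e.round(1),s["joints"].round(2))
w=grab("wrist","pics/w8.png"); hsv=cv2.cvtColor(w.im,cv2.COLOR_RGB2HSV); m=(abs(hsv[...,0].astype(int)-27)<6)&(hsv[...,1]>180)&(hsv[...,2]>40); m[:, :150]=0; m[:,410:]=0; m[330:]=0
cs=max(cv2.findContours(m.astype(np.uint8),0,2)[0],key=cv2.contourArea); print(cv2.approxPolyDP(cs,4,True)[:,0].tolist())
for t in (-2,0,2): # tilt about grasp (deg)
    cx,cz=xr,up; g=e-11*M[:,2]; Q=Ro.from_rotvec(M[:,1]*np.radians(t)).as_matrix()
    print(t,w.proj([g+Q@((a-8)*cx+b*yr+(120-70)*cz) for a,b in ((30,28),(30,-28),(-30,-28),(-30,28))]).round(0).tolist())
togo([500,0,290])
E
```

```text
[563.2 274.9 240.4] [ 0.04  0.38  1.62  1.04  1.23 -0.3 ]
[[214, 167], [191, 294], [200, 320], [355, 322], [366, 295], [344, 168]]
-2 [[212.0, 164.0], [344.0, 164.0], [367.0, 288.0], [187.0, 287.0]]
0 [[212.0, 165.0], [345.0, 166.0], [367.0, 295.0], [187.0, 294.0]]
2 [[211.0, 167.0], [345.0, 167.0], [367.0, 302.0], [187.0, 301.0]]
pos [564.1 275.1 244.4] shift/40 [-3.049 -1.062 -6.382] j [ 0.04  0.38  1.61  1.04  1.24 -0.3 ] F [-0.4  0.4  2.3]
```

Call:
jog_arm --commands '[{"dx":-0.38,"dy":-0.22,"dz":-0.8,"ax":0,"ay":0,"az":0,"gripper":1},{"dx":-0.38,"dy":-0.22,"dz":-0.8,"ax":0,"ay":0,"az":0,"gripper":1},{"dx":-0.38,"dy":-0.22,"dz":-0.8,"ax":0,"ay":0,"az":0,"gripper":1},{"dx":-0.38,"dy":-0.22,"dz":-0.8,"ax":0,"ay":0,"az":0,"gripper":1},{"dx":-0.38,"dy":-0.22,"dz":-0.8,"ax":0,"ay":0,"az":0,"gripper":1},{"dx":-0.38,"dy":-0.22,"dz":-0.8,"ax":0,"ay":0,"az":0,"gripper":1},{"dx":-0.38,"dy":-0.22,"dz":-0.8,"ax":0,"ay":0,"az":0,"gripper":1},{"dx":-0.38,"dy":-0.22,"dz":-0.8,"ax":0,"ay":0,"az":0,"gripper":1},{"dx":0,"dy":0,"dz":0,"ax":0,"ay":0,"az":0,"gripper":1}]'

```text
clock: 41.65
eef_pos: [471.6, 0.0, 285.9]
eef_rot: [3.135, -0.961, 1.497]
wrist_force: [-0.4, 0.3, -2.0]
finger_gap: 55.5
finger_force: 55.0
```

Call:
jog_arm --commands '[{"dx":0,"dy":0,"dz":0,"ax":0,"ay":-0.9,"az":0,"gripper":1},{"dx":0,"dy":0,"dz":0,"ax":0,"ay":-0.9,"az":0,"gripper":1},{"dx":0,"dy":0,"dz":0,"ax":0,"ay":-0.9,"az":0,"gripper":1},{"dx":0,"dy":0,"dz":0,"ax":0,"ay":-0.9,"az":0,"gripper":1},{"dx":0,"dy":0,"dz":0,"ax":0,"ay":-0.9,"az":0,"gripper":1},{"dx":0,"dy":0,"dz":0,"ax":0,"ay":-0.9,"az":0,"gripper":1},{"dx":0,"dy":0,"dz":0,"ax":0,"ay":-0.9,"az":0,"gripper":1},{"dx":0,"dy":0,"dz":0,"ax":0,"ay":-0.9,"az":0,"gripper":1},{"dx":0,"dy":0,"dz":0,"ax":0,"ay":-0.9,"az":0,"gripper":1},{"dx":0,"dy":0,"dz":0,"ax":0,"ay":-0.9,"az":0,"gripper":1}]'

```text
clock: 42.9
eef_pos: [471.7, 2.8, 285.8]
eef_rot: [3.136, 0.614, 1.494]
wrist_force: [-0.2, -1.1, -1.8]
finger_gap: 55.8
finger_force: 55.0
```

```bash
python3 - <<'E'
from h import *
al=55; togo(tcp(al,lanebase((446.3,-282),160),-up,-xc),axes(al,-up,-xc))
E
```

```text
pos [471.7   2.8 285.8] shift/40 [-4.841 -0.139  5.3  ] turn/10deg [-0.656  0.018 -0.976]
j [ 0.24  0.18  1.61 -0.58  1.56  0.38] F [-0.2 -1.1 -1.8]
```

Call:
jog_arm --commands '[{"dx":-0.69,"dy":-0.02,"dz":0.76,"ax":0,"ay":0,"az":0,"gripper":1},{"dx":-0.69,"dy":-0.02,"dz":0.76,"ax":0,"ay":0,"az":0,"gripper":1},{"dx":-0.69,"dy":-0.02,"dz":0.76,"ax":0,"ay":0,"az":0,"gripper":1},{"dx":-0.69,"dy":-0.02,"dz":0.76,"ax":0,"ay":0,"az":0,"gripper":1},{"dx":-0.69,"dy":-0.02,"dz":0.76,"ax":0,"ay":0,"az":0,"gripper":1},{"dx":-0.69,"dy":-0.02,"dz":0.76,"ax":0,"ay":0,"az":0,"gripper":1},{"dx":-0.69,"dy":-0.02,"dz":0.76,"ax":0,"ay":0,"az":0,"gripper":1},{"dx":0,"dy":0,"dz":0,"ax":-0.33,"ay":0.01,"az":-0.49,"gripper":1},{"dx":0,"dy":0,"dz":0,"ax":-0.33,"ay":0.01,"az":-0.49,"gripper":1},{"dx":0,"dy":0,"dz":0,"ax":0,"ay":0,"az":0,"gripper":1}]'

```text
clock: 44.15
eef_pos: [444.6, -276.7, 221.8]
eef_rot: [3.141, 0.606, 1.7]
wrist_force: [1.0, 0.0, -1.8]
finger_gap: 55.3
finger_force: 55.0
```

```bash
python3 - <<'E'
from h import *
al=55; togo(tcp(al,lanebase((446.3,-282),30),-up,-xc),axes(al,-up,-xc))
E
```

```text
pos [ 444.6 -276.7  221.8] shift/40 [1.823 0.024 2.623] turn/10deg [-0.002 -0.029 -0.007]
j [-0.38  0.1   1.85 -0.65  0.97 -0.19] F [ 1.   0.  -1.8]
```

Call:
jog_arm --commands '[{"dx":0.46,"dy":0.01,"dz":0.66,"ax":0,"ay":-0.03,"az":0,"gripper":1},{"dx":0.46,"dy":0.01,"dz":0.66,"ax":0,"ay":0,"az":0,"gripper":1},{"dx":0.45,"dy":0,"dz":0.65,"ax":0,"ay":0,"az":0,"gripper":1},{"dx":0.45,"dy":0,"dz":0.65,"ax":0,"ay":0,"az":0,"gripper":1},{"dx":0,"dy":0,"dz":0,"ax":0,"ay":0,"az":0,"gripper":1},{"dx":0,"dy":0,"dz":0,"ax":0,"ay":0,"az":0,"gripper":1}]'

```text
clock: 44.9
eef_pos: [446.4, -277.6, 95.6]
eef_rot: [3.14, 0.612, 1.699]
wrist_force: [-0.3, 0.4, -1.3]
finger_gap: 56.0
finger_force: 55.0
```

```bash
python3 - <<'E'
from h import *
al=55; togo(tcp(al,lanebase((446.3,-282),4),-up,-xc),axes(al,-up,-xc))
E
```

```text
pos [ 446.4 -277.6   95.6] shift/40 [ 0.424 -0.017  0.544] turn/10deg [-0.     0.009 -0.011]
j [-0.37  0.3   1.96 -0.84  0.75  0.09] F [-0.3  0.4 -1.3]
```

Call:
jog_arm --commands '[{"dx":0.22,"dy":-0.01,"dz":0.28,"ax":0,"ay":0,"az":0,"gripper":1},{"dx":0.21,"dy":0,"dz":0.27,"ax":0,"ay":0,"az":0,"gripper":1},{"dx":0,"dy":0,"dz":0,"ax":0,"ay":0,"az":0,"gripper":1},{"dx":0,"dy":0,"dz":0,"ax":0,"ay":0,"az":0,"gripper":1}]'

```text
clock: 45.4
eef_pos: [445.7, -276.5, 67.9]
eef_rot: [3.14, 0.613, 1.699]
wrist_force: [1.2, 0.0, -2.4]
finger_gap: 56.0
finger_force: 55.0
```

Call:
jog_arm --commands '[{"dx":0.029,"dy":0,"dz":0.041,"ax":0,"ay":0,"az":0,"gripper":1},{"dx":0,"dy":0,"dz":0,"ax":0,"ay":0,"az":0,"gripper":1},{"dx":0.029,"dy":0,"dz":0.041,"ax":0,"ay":0,"az":0,"gripper":1},{"dx":0,"dy":0,"dz":0,"ax":0,"ay":0,"az":0,"gripper":1},{"dx":0,"dy":0,"dz":0,"ax":0,"ay":0,"az":0,"gripper":1}]'

```text
clock: 46.02
eef_pos: [445.8, -276.7, 64.2]
eef_rot: [3.14, 0.614, 1.7]
wrist_force: [-3.7, 5.3, 13.0]
finger_gap: 55.6
finger_force: 55.0
```

In contact (13 N). Release and back off.

Call:
jog_arm --commands '[{"dx":0,"dy":0,"dz":0,"ax":0,"ay":0,"az":0,"gripper":0},{"dx":0,"dy":0,"dz":0,"ax":0,"ay":0,"az":0,"gripper":0},{"dx":0,"dy":0,"dz":0,"ax":0,"ay":0,"az":0,"gripper":0},{"dx":0,"dy":0,"dz":0,"ax":0,"ay":0,"az":0,"gripper":0},{"dx":0,"dy":0,"dz":0,"ax":0,"ay":0,"az":0,"gripper":0},{"dx":0,"dy":0,"dz":0,"ax":0,"ay":0,"az":0,"gripper":0},{"dx":0,"dy":0,"dz":0,"ax":0,"ay":0,"az":0,"gripper":0}]'

```text
clock: 46.9
eef_pos: [445.1, -276.3, 62.6]
eef_rot: [3.141, 0.612, 1.7]
wrist_force: [-0.1, -0.7, 0.2]
finger_gap: 93.7
finger_force: 0.0
```

Call:
jog_arm --commands '[{"dx":0,"dy":0,"dz":-0.5,"ax":0,"ay":0,"az":0,"gripper":0},{"dx":0,"dy":0,"dz":-1,"ax":0,"ay":0,"az":0,"gripper":0},{"dx":0,"dy":0,"dz":-1,"ax":0,"ay":0,"az":0,"gripper":0},{"dx":0,"dy":0,"dz":-1,"ax":0,"ay":0,"az":0,"gripper":0},{"dx":0,"dy":0,"dz":-1,"ax":0,"ay":0,"az":0,"gripper":0},{"dx":0,"dy":0,"dz":-1,"ax":0,"ay":0,"az":0,"gripper":0},{"dx":-0.6,"dy":-0.8,"dz":0,"ax":0,"ay":0,"az":0,"gripper":0},{"dx":0,"dy":0,"dz":0,"ax":0,"ay":0,"az":0,"gripper":0}]'

```text
clock: 47.9
eef_pos: [398.9, -175.0, 257.6]
eef_rot: [3.139, 0.613, 1.698]
wrist_force: [0.8, -0.1, -1.2]
finger_gap: 94.0
finger_force: 0.0
```

```bash
python3 - <<'E'
from h import *
e,M,s=pose(); print(e.round(1),s["joints"].round(2))
t=grab("top","pics/t9.png"); R=rz(-1.44); v=cv2.resize(np.ascontiguousarray(t.im[140:340,260:480,::-1]),None,fx=3,fy=3,interpolation=cv2.INTER_CUBIC)
for l in ((654.6,-254.7),(446.3,-282)):
    p=t.proj([[*(R@[a,b]+l),110] for a,b in ((-58,28),(62,28),(62,-28),(-58,-28))]); cv2.polylines(v,[((p-[260,140]+.5)*3).astype(int)],True,(255,255,255),1)
cv2.imwrite("pics/t9c.png",v)
E
```

```text
[ 398.9 -175.   257.6] [-0.16 -0.09  1.96 -0.64  1.16 -0.06]
```

View pics/t9c.png

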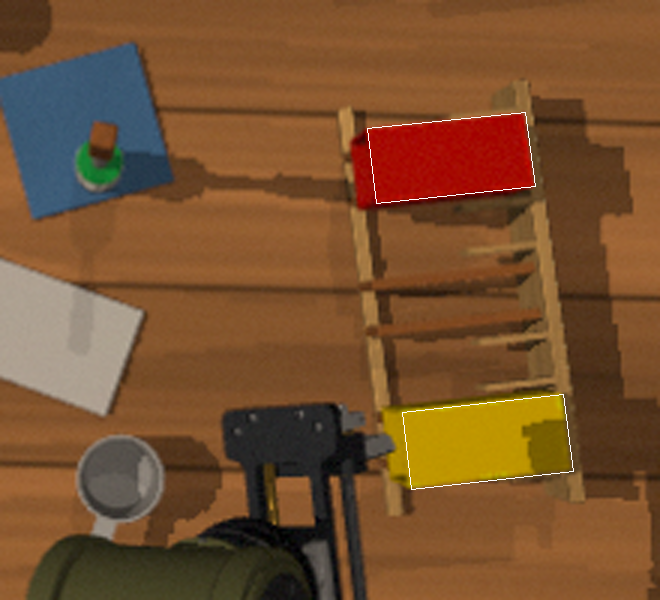

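Both canisters lie in their lanes on the white outlines. The brush (head at about (100,160)) has been knocked toward the tile's lower right, so I'll measure it.

```bash
python3 - <<'E'
from h import *
np.set_printoptions(precision=1,suppress=True)
t=grab("top"); f=lambda p:(np.array(p,float)+.5)/3-.5+[260,140]
hsv=cv2.cvtColor(t.im,cv2.COLOR_RGB2HSV); m=(abs(hsv[...,0].astype(int)-65)<15)&(hsv[...,1]>150); m[:,:250]=0; m[:,330:]=0; ys,xs=np.nonzero(m); print(xs.mean(),ys.mean(),xs.min(),xs.max(),ys.min(),ys.max())
P=t.at([[(xs.min()+xs.max())/2,ys.mean()]],66); print("head top",P,"manual",t.at(f([(100,161)]),66),"grip top",t.at(f([(103,134)]),196))
T=t.at(f([(-2,78),(134,43),(173,181),(35,218)]),6); c=T.mean(0); print("tile",c,T[:,:2])
a=T[1]-T[0]; a=a[:2]/np.linalg.norm(a[:2]); b=np.array([-a[1],a[0]])
for q in (P[0],t.at(f([(103,134)]),196)[0]): print("offset in tile",(q-c)[:2]@a,(q-c)[:2]@b)
E
```

```text
292.6842105263158 195.3684210526316 286 300 188 200
head top [[645.7   2.9  66. ]] manual [[650.4   3.   66. ]] grip top [[651.    4.1 196. ]]
tile [684.2  14.7   6. ] [[724.9  87.1]
 [757.3 -23.7]
 [643.9 -58. ]
 [610.6  53.3]]
offset in tile 0.5169019159498398 -40.28405032051609
offset in tile 0.8892788034328925 -34.82099992370469
```

The brush stands upright about 36 mm off centre, inside the 50 mm limit, and both canisters are seated. Handing in.

```bash
python3 -c "
from cell import job; print(job.sign_off())"
```

```text
the job is handed in; nothing more can be done
None
```

I handed the job in at about 48 s. The sign-off returned no verdict. By my own measurements, red and yellow (blue was absent) were each scrubbed and now lie in separate cradle lanes. The brush was knocked after I returned it and stands upright about 36 mm off the tile's centre, inside the 50 mm limit, so I left it there.

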